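Pack the sharpening kit in order of use

TASK

Turn the orange clamp knob on the kit tray fully to free, draw the aluminium retaining bar fully back, and lay every sharpening instrument on the bench across the tray's two rubber rests, one per place, in the order of use counted from the red-tab end: file, coarse stone, fine stone, honing rod, strop. Each has its own fixed place in that order, so the place of an instrument that is missing today stays empty. Then push the bar fully home over the ends of the instruments and turn the clamp knob fully back to lock it, leaving the oil bottle, spare wheel and tin where they stand.

Things in the scene. Friction and masses are not known exactly. Their poses are not given: they have to be found in the camera images.
- tray: grey kit tray fixed to the bench; position and yaw vary. Origin at bench level; x away from the robot, y along the tray, z up. Base 12 mm thick, x -150 to +110, y -180 to +180 mm. Two black rubber rests, 16 mm wide, run along y at x = -30 and +50, tops 34 mm up, 64 mm open gap between for fingers. Walls along y, tops 46 mm up, inner faces at x = -77, +97. Guide rails at y = -162, +162, 63 mm up.
- middle_place (a point): middle of the middle place, at rest height (tray x +10, y 0, 34 mm up). Blue ribs, 18 mm wide, tops 46 mm up, part the rests into five places 38 mm wide, centred at tray y = -112, -56, 0, 56, 112. An instrument lies in its place along the tray's x on both rests, between the two walls (12 mm play at each end), its middle near x = +10, either end towards the robot, either side up.
- first_tab: red flat tab, 60 x 22 x 5 mm, on the tray base: the order begins here. Origin at its underside centre, tray x +10, y +165 or -165 (varies). From it along the tray to the white tab the places' centres are at 53 mm (file), 109 (coarse stone), 165 (fine stone), 221 (honing rod), 277 (strop).
- last_tab: white flat tab of the same size at the other end of the tray, where the order ends
- clamp (a joint): angle of the orange clamp knob, rad: 0 locked (stop), 1.45 free (stop); grows anticlockwise seen from above. Starts at 0 to 0.1. Takes about 0.06 N m and stays where left. Locked, a steel dog under it (52 mm long) stands end-on in the way of a tab on the bar; turned fully free it lies along the tray's +y, clear of the bar. With the bar back it cannot be turned to locked.
- clamp_grip (a point): point on the knob's axis, 98 mm above the bench, at tray x -128, y -60. The grip is a bar 46 mm long, 14 mm wide, from 76 to 106 mm above the bench; at 0 it lies along the tray's x, and it turns with the joint. A white line on top marks the dog's side, which points to tray +x when locked.
- retainer (a joint): travel of the retaining bar, m: 0 home (over the ends of the instruments, stop), 0.040 fully drawn back (stop); grows towards tray -x, that is towards the robot. Starts at 0. Takes about 1.5 N and stays where left.
- retainer_grip (a point): point in the black grip block on the bar, moves with it; at home at tray x -48, y +50, 95 mm above the bench. Block 30 mm (tray x) by 18 mm (tray y), 70 to 104 mm above the bench. The flat bar below it is 20 mm wide, 335 mm long, 64 to 70 mm up; instruments in place (tops at most 58 mm) pass under it.
- file: flat file, 150 mm long: red handle 95 x 22 x 20 mm (from x = -75 to +20), grey steel blade 55 x 16 x 8 mm flush with the underside. Mass about 0.12 kg. Origin in the middle of its body, x along its length. Starts lying flat on the bench; None if it is absent this time.
- coarse_stone: coarse sharpening stone, a nearly black square stick 150 x 20 x 20 mm, about 0.13 kg. Origin in the middle of its body, x along its length. Starts lying flat on the bench; None if it is absent this time.
- fine_stone: fine sharpening stone, a violet square stick 150 x 20 x 20 mm, about 0.13 kg. Origin in the middle of its body, x along its length. Starts lying flat on the bench; None if it is absent this time.
- honing_rod: honing rod, 150 mm long: yellow square handle 95 x 20 x 20 mm (from x = -75 to +20), bright steel rod 10 mm thick and 55 mm long near the underside. Mass about 0.11 kg. Origin in the middle of its body, x along its length. Starts lying flat on the bench; None if it is absent this time.
- strop: strop, a pale wooden paddle 150 x 24 x 14 mm with a tan face on top, about 0.09 kg. Origin in the middle of its body, x along its length. Starts lying flat on the bench; None if it is absent this time.
- oil_bottle: amber oil bottle, 56 mm wide, 150 mm high, bystander, origin at its underside; leave alone
- spare_wheel: spare violet grinding wheel lying flat, 110 mm wide, 22 mm thick, bystander, origin at its underside; leave alone
- tin: dark steel tin, 80 mm wide, 90 mm high, bystander, origin at its underside; leave alone
Not all that is in view belongs to the job. Leave any green or turquoise look-alike of the fine_stone alone.

How it is judged:
On the way, in this order (a step that is already met when the one before it is completed fails the run):
1. the clamp knob is turned to free (past 1.1 rad) (value of joint clamp above 1.1 rad), for 0.2 s.
2. the retaining bar is drawn back (past 35 mm) (value of joint retainer above 0.035 m), for 0.2 s.
3. every instrument present lies in its own place, with the bar still back (horizontal distance between file and first_tab between 0.036 and 0.07 m and x of file in the frame of tray between -0.012 and 0.032 m and z of file in the frame of tray between 0.036 and 0.05 m and angle between the x axis of each of file, coarse_stone, fine_stone, honing_rod, strop and the x axis of tray, either way round below 0.2 rad and horizontal distance between coarse_stone and first_tab between 0.092 and 0.126 m and x of coarse_stone in the frame of tray between -0.012 and 0.032 m and z of coarse_stone in the frame of tray between 0.036 and 0.05 m and horizontal distance between fine_stone and first_tab between 0.148 and 0.182 m and x of fine_stone in the frame of tray between -0.012 and 0.032 m and z of fine_stone in the frame of tray between 0.036 and 0.05 m and horizontal distance between honing_rod and first_tab between 0.204 and 0.238 m and x of honing_rod in the frame of tray between -0.012 and 0.032 m and z of honing_rod in the frame of tray between 0.036 and 0.05 m and horizontal distance between strop and first_tab between 0.26 and 0.294 m and x of strop in the frame of tray between -0.012 and 0.032 m and z of strop in the frame of tray between 0.036 and 0.05 m and value of joint retainer above 0.032 m), for 0.2 s.
4. the bar is home over the instruments (within 4 mm) (value of joint retainer below 0.004 m), for 0.2 s.
5. the clamp knob is turned back to locked (below 0.18 rad) (value of joint clamp below 0.18 rad), for 0.2 s.
At the end, for the whole second after the job is handed in: Every instrument present rests in its own place: within 17 mm of its listed distance from the red tab, within 22 mm of centre across the rests, aligned within 0.2 rad either way round, at rest; bar home within 4 mm; clamp knob below 0.18 rad (horizontal distance between file and first_tab between 0.036 and 0.07 m and x of file in the frame of tray between -0.012 and 0.032 m and z of file in the frame of tray between 0.036 and 0.05 m and angle between the x axis of each of file, coarse_stone, fine_stone, honing_rod, strop and the x axis of tray, either way round below 0.2 rad and linear speed of each of file, coarse_stone, fine_stone, honing_rod, strop below 0.02 m/s and horizontal distance between coarse_stone and first_tab between 0.092 and 0.126 m and x of coarse_stone in the frame of tray between -0.012 and 0.032 m and z of coarse_stone in the frame of tray between 0.036 and 0.05 m and horizontal distance between fine_stone and first_tab between 0.148 and 0.182 m and x of fine_stone in the frame of tray between -0.012 and 0.032 m and z of fine_stone in the frame of tray between 0.036 and 0.05 m and horizontal distance between honing_rod and first_tab between 0.204 and 0.238 m and x of honing_rod in the frame of tray between -0.012 and 0.032 m and z of honing_rod in the frame of tray between 0.036 and 0.05 m and horizontal distance between strop and first_tab between 0.26 and 0.294 m and x of strop in the frame of tray between -0.012 and 0.032 m and z of strop in the frame of tray between 0.036 and 0.05 m and value of joint retainer below 0.004 m and value of joint clamp below 0.18 rad); the robot touches nothing.
It fails at once if the oil bottle is moved more than 4 cm or tipped (distance of oil_bottle from where it was at the start of the episode above 0.04 m or angle between oil_bottle's own z axis and vertical above 0.5 rad).
It fails at once if the spare wheel is moved more than 4 cm or tipped (distance of spare_wheel from where it was at the start of the episode above 0.04 m or angle between spare_wheel's own z axis and vertical above 0.5 rad).
It fails at once if the tin is moved more than 4 cm or tipped (distance of tin from where it was at the start of the episode above 0.04 m or angle between tin's own z axis and vertical above 0.5 rad).
Of file, coarse_stone, fine_stone, honing_rod, strop only 3 to 5 are there at a start; the rules pass over those that are not, and their reading is None.
At some moment in a run one of file, coarse_stone, fine_stone, honing_rod, strop may be knocked a few centimetres aside while the robot is not near it.
Once in a run the grip may slacken for a moment while it holds something.
It also fails if it takes over 210 s, if anything falls off the work surface, if the arm or the gripper's body presses on something with over 40 N, if the wrist force passes 120 N, or if a joint passes its speed limit or range.

ROBOT

A 7-joint arm with a two-finger parallel gripper is mounted at the origin on the work surface. World frame = base frame: x ahead of the robot, y to its left, z up, the work surface at z = 0. Lengths are in m, angles in rad, forces in N, time in s.
With the tool pointing down it reaches from about 0.4 to 0.85 m from the base axis. Payload 10.4 kg.
Tool frame: the origin (TCP) lies midway between the tips of the shut fingers; the grasp point (between the pads) lies 19 mm behind it; y points along the fingers, x is the direction in which the jaws open and shut, and the axes are right-handed (so a half turn about y gives the same grasp; the last joint's range is limited). The gripper opens to 87 mm and grips with 3 to 60 N. Pads are 19 mm wide; open, the fingers measure 117 mm over their backs; the gripper's body (75 mm by 190 mm) begins 51 mm behind the grasp point.
Start: joints at [1.323, 0.332, -0.065, 1.46, 0.022, 1.35, -0.088], TCP at [0.139, -0.609, 0.189] pointing down, gripper open.
Joint ranges: [-2.6, 2.6], [-0.5, 2.12], [-1.47, 1.34], [0.16, 2.42], [-1.27, 4.41], [0.06, 2.06], [-2.6, 2.6]. Speed limits (rad/s): [2.22, 2.22, 2.79, 2.79, 3.14, 3.14, 3.14].

INTERFACE

Orientations are given as a unit quaternion [x, y, z, w].
In Python, from bench import r gives the robot as it stands. The module is installed in compiled form; this text tells all that it offers.
- The arm moves only by the tool arm_command, never from a script. Its argument "deltas" is one flat list of numbers, 6 for each row, row after row: the shift along the tool's x, y, z in m, then the turn, a rotation vector about the tool's x, y, z in degrees. In form: [tx, ty, tz, ax, ay, az, tx, ty, tz, ax, ay, az, ...]. A call has 1 to 8 rows; each row is the pose to reach, as a shift and turn from the pose commanded when the call began, along the tool's axes at that moment; what a row does not reach only later rows make up. A row lasts 1/8 s, in which the tool goes at most 62.5 mm and 10.7 degrees, less where a joint would pass 70% of its speed; a pose out of reach is approached as far as the arm can. A call with a gripper value outside its range is refused whole. "hand" is the opening, from 0 (shut) to 1 (fully open), set as the call begins (left out, the last holds). The fingers move at their own pace and stop on an object; "grip_force" is the grip in N (left out, the last holds). Time passes only in rows, so rows that repeat a pose let the fingers close. It gives the time, the measured TCP pose, the force and the opening at its end, in the units of the state.
- r.read_state(): the state, without advancing time (a new reading comes with each control period).
- r.camera(name): name is "scene" or "top" or "wrist"; returns a dict with "image" (400x640x3 uint8, red, green, blue), "intrinsics" (3x3 intrinsics, pixels), "world_from_camera" (4x4, takes a point from camera to world coordinates); the wrist camera has in their place "hand_eye" (4x4, takes a point from camera to tool coordinates, whose origin is the TCP and whose axes are the tool frame's). Camera axes: x right, y down, z forward; pixel columns grow to the right and rows downward; lengths in m; the calibration is good to about 2 mm. The wrist camera is an equidistant fisheye: a pixel r from the principal point sees the ray r / f radians off the axis. A picture is of the moment at which its call begins: read the wrist's pose just before it. There is no depth.
- r.close_job(): hands the job in, once; it reports no verdict.
Trained networks look in a picture, given as the dict that the camera call returned (one of the last four; its "shot" number tells which), for a name from the list of things; names that differ only in an ending like _2 or _b are one class to them, and where a whole thing is asked for, a point or a joint stands for the part that bears it (a point fixed in the world has none). Each returns a list of dicts, best first, with "conf" (0 to 1); they miss things now and then, are a little off and sometimes report something else, mostly with a low value. They report only what shows in the picture. A call takes as long as a camera call. They do not tell look-alikes from the thing itself.
- r.boxes_of(picture, query): "centre" ([row, column] in pixels, amid what is visible of it).
- r.regions_of(picture, query): "region" (400x640 bool, what is visible of it) and "centre" ([row, column] in pixels, amid what is visible of it).
The state is a dict: "time": time; "joint_positions": joint angles; "joint_vel": joint speeds; "joint_torque": joint torques, N m; "ee_pos": TCP position; "eef_rot": TCP orientation; "ft_force": force on the tool from outside, world axes, zero at the start; "torque": the same for the moment, N m; "width": finger opening in m.
Only numpy, scipy, OpenCV 4.12 (cv2) and the standard library are available. Lean on these libraries where they do the work, as an engineer would, in place of code of your own. Each camera call takes 0.05 s, during which the arm holds its last target.

## Working session

There is one attempt and no reset: what is moved stays moved. The work goes in short steps, Python scripts to look and compute and a tool call to move; the robot and the scene stay as the last step left them, time stands still between calls to the robot, and variables do not carry over. Pictures are saved under pics/ and viewed, and the job is handed in when it is done.

Besides the shell and the picture viewer there is one more tool, called by a JSON object that holds its "api" and its "payload". arm_command: Moves the arm, as the interface text tells. Its arguments: {"type":"object","properties":{"deltas":{"type":"array","items":{"type":"number"}},"hand":{"type":"number"},"grip_force":{"type":"number"}},"required":["deltas"]}

```bash
mkdir -p pics; python3 - <<'E'
from bench import r
import cv2,numpy as np
s=r.read_state();print({k:np.round(v,3).tolist() for k,v in s.items()})
for n in ["scene","top","wrist"]:
    p=r.camera(n);cv2.imwrite(f"pics/{n}0.png",p["image"][:,:,::-1])
    print(n,p["shot"],np.round(p["intrinsics"],1).tolist(),np.round(p.get("world_from_camera",p.get("hand_eye")),4).tolist())
E
```

```text
{'time': 0.0, 'joint_positions': [1.323, 0.333, -0.065, 1.461, 0.022, 1.35, -0.089], 'joint_vel': [0.0, 0.0, 0.001, 0.001, 0.001, -0.0, 0.002], 'joint_torque': [-0.001, -62.325, 0.024, -38.99, -0.061, 0.04, 0.0], 'ee_pos': [0.139, -0.609, 0.188], 'eef_rot': [-0.553, 0.441, -0.44, 0.553], 'ft_force': [0.917, 0.306, -0.193], 'torque': [0.028, 0.0, 0.019], 'width': 0.087}
scene 1 [[371.0, 0.0, 322.9], [0.0, 371.0, 199.3], [0.0, 0.0, 1.0]] [[0.6125, 0.5409, -0.5764, 1.0939], [0.7904, -0.431, 0.4353, -0.292], [-0.013, -0.7222, -0.6916, 0.7583], [0.0, 0.0, 0.0, 1.0]]
top 2 [[433.4, 0.0, 316.1], [0.0, 433.4, 201.1], [0.0, 0.0, 1.0]] [[0.0013, -0.9979, 0.0645, 0.4405], [-0.9996, 0.0005, 0.0277, 0.1193], [-0.0277, -0.0645, -0.9975, 1.4915], [0.0, 0.0, 0.0, 1.0]]
wrist 3 [[309.7, 0.0, 318.9], [0.0, 309.7, 201.3], [0.0, 0.0, 1.0]] [[1.0, -0.0001, 0.0001, -0.0005], [-0.0002, -0.265, 0.9643, -0.1963], [-0.0001, -0.9643, -0.265, 0.0726], [0.0, 0.0, 0.0, 1.0]]
```

View pics/scene0.png

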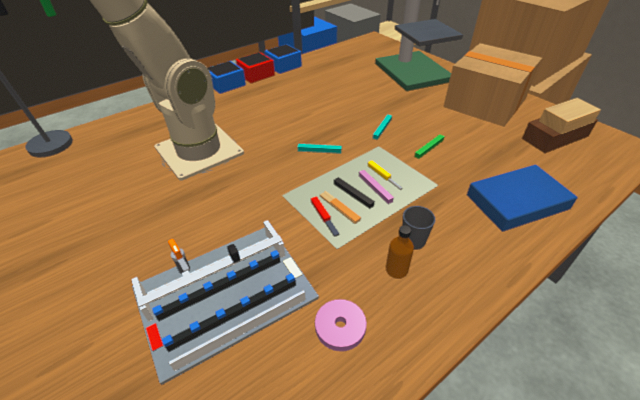

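View pics/top0.png

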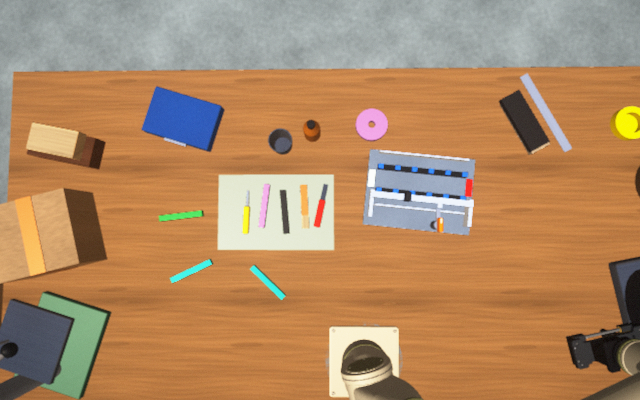

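View pics/wrist0.png

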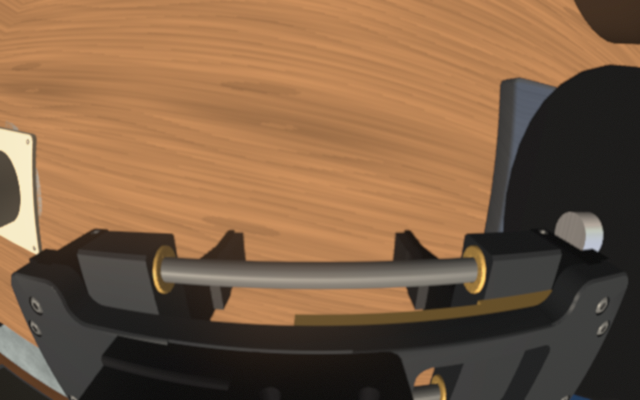

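```bash
cat > h.py <<'E'
from bench import r
import cv2,numpy as np
from scipy.spatial.transform import Rotation as R
from scipy.optimize import least_squares
def T(p,q):
    M=np.eye(4);M[:3,:3]=R.from_quat(q).as_matrix();M[:3,3]=p;return M
def tool():
    s=r.read_state();return T(s["ee_pos"],s["eef_rot"])
def shot(n):
    if n=="wrist":
        t=tool();p=r.camera(n);p["W"]=t@p["hand_eye"]
    else:
        p=r.camera(n);p["W"]=p["world_from_camera"]
    p["n"]=n;return p
def ray(p,uv):
    K=p["intrinsics"];x=(uv[0]-K[0,2])/K[0,0];y=(uv[1]-K[1,2])/K[1,1]
    if p["n"]=="wrist":
        th=np.hypot(x,y);k=np.sin(th)/max(th,1e-9);d=np.array([x*k,y*k,np.cos(th)])
    else: d=np.array([x,y,1.]);d/=np.linalg.norm(d)
    return p["W"][:3,3],p["W"][:3,:3]@d
def at(p,uv,z):
    o,d=ray(p,uv);return o+d*(z-o[2])/d[2]
def proj(p,X):
    c=np.linalg.inv(p["W"])@np.append(X,1);K=p["intrinsics"]
    if p["n"]=="wrist":
        rr=np.hypot(c[0],c[1]);th=np.arctan2(rr,c[2]);x,y=c[:2]/max(rr,1e-9)*th
    else: x,y=c[:2]/c[2]
    return np.array([K[0,0]*x+K[0,2],K[1,1]*y+K[1,2]])
def tri(l):
    A=np.zeros((3,3));b=np.zeros(3)
    for p,uv in l:
        o,d=ray(p,uv);M=np.eye(3)-np.outer(d,d);A+=M;b+=M@o
    X=np.linalg.solve(A,b)
    return X,[round(float(np.linalg.norm(proj(p,X)-uv)),1) for p,uv in l]
def det(p,q,seg=True):
    return (r.regions_of if seg else r.boxes_of)(p,q)
def axis(p,region,z):
    ys,xs=np.nonzero(region)
    P=np.array([at(p,(x,y),z)[:2] for x,y in zip(xs,ys)])
    (c,(a,b),ang)=cv2.minAreaRect((P*1000).astype(np.float32))
    bx=cv2.boxPoints((c,(a,b),ang));e=[bx[1]-bx[0],bx[2]-bx[1]];e=max(e,key=np.linalg.norm)
    return np.array(c)/1000,np.arctan2(e[1],e[0]),sorted((a,b))
def mv(dpos_world,Rt=None):
    """row in tool axes for world target"""
def row(pos,Rm):
    t=tool();d=t[:3,:3].T@(np.array(pos)-t[:3,3]);rv=R.from_matrix(t[:3,:3].T@Rm).as_rotvec(degrees=True)
    return np.round(d,4),np.round(rv,1)
def down(xa):
    """tool pointing down, tool x (jaw axis) at world yaw xa"""
    x=np.array([np.cos(xa),np.sin(xa),0]);y=np.array([0,0,-1.]);return np.stack([x,y,np.cross(x,y)],1)
E
python3 - <<'E'
from h import *
np.set_printoptions(precision=3,suppress=True)
s=shot("scene");t=shot("top")
print(tool())
for q,z in [("file",.02),("coarse_stone",.02),("fine_stone",.02),("honing_rod",.02),("strop",.014),("first_tab",0),("last_tab",0),("clamp_grip",0),("retainer_grip",0),("oil_bottle",0),("spare_wheel",0),("tin",0),("tray",0)]:
    a=det(s,q);b=det(t,q)
    f=lambda l:[(round(x["conf"],2),np.round(x["centre"]).astype(int).tolist()[::-1]) for x in l[:3]]
    print(q,f(a),f(b))
    if a and b:
        print("   tri",tri([(s,a[0]["centre"][::-1]),(t,b[0]["centre"][::-1])]), [axis(t,x["region"],z) for x in b[:3]] if z else "")
E
```

```text
[[ 0.223 -0.     0.975  0.139]
 [-0.975  0.     0.223 -0.609]
 [-0.001 -1.    -0.     0.189]
 [ 0.     0.     0.     1.   ]]
file [] [(0.71, [320, 208])]
coarse_stone [(0.95, [355, 195]), (0.26, [379, 185]), (0.18, [153, 334])] [(0.81, [285, 211])]
   tri (array([ 0.503,  0.271, -0.004]), [1.0, 0.8]) [(array([0.5  , 0.268]), np.float32(0.0660441), [25.742170333862305, 148.03860473632812])]
fine_stone [(0.9, [316, 149]), (0.83, [376, 186]), (0.64, [399, 255])] [(0.78, [263, 284]), (0.68, [185, 216]), (0.57, [264, 204])]
   tri (array([ 0.247,  0.334, -0.007]), [2.7, 2.7]) [(array([0.262, 0.323]), np.float32(0.8168961), [22.55782699584961, 147.98419189453125]), (array([0.486, 0.623]), np.float32(-1.450363), [27.674009323120117, 154.04234313964844]), (array([0.521, 0.337]), np.float32(-0.12745343), [23.349018096923828, 148.20980834960938])]
honing_rod [(0.62, [381, 171]), (0.24, [320, 216])] [(0.62, [246, 217]), (0.23, [419, 193])]
   tri (array([0.481, 0.401, 0.01 ]), [0.3, 0.3]) [(array([0.497, 0.397]), np.float32(-0.04784852), [21.739282608032227, 133.5989990234375]), (array([ 0.566,
[... 594 characters left out ...]
p_grip [(0.71, [178, 257])] [(0.54, [441, 224])]
   tri (array([ 0.46 , -0.244,  0.067]), [2.2, 1.5]) 
retainer_grip [(0.88, [206, 272])] [(0.6, [425, 198]), (0.35, [418, 195])]
   tri (array([ 0.541, -0.203,  0.065]), [2.3, 1.5]) 
oil_bottle [(0.96, [401, 257]), (0.16, [179, 256])] [(0.67, [311, 128])]
   tri (array([0.778, 0.175, 0.057]), [0.8, 0.6]) 
spare_wheel [(0.62, [338, 327])] [(0.63, [374, 123]), (0.22, [426, 200])]
   tri (array([ 0.804, -0.04 ,  0.014]), [0.3, 0.2]) 
tin [(0.62, [419, 222]), (0.56, [208, 270])] [(0.59, [282, 141])]
   tri (array([0.736, 0.273, 0.073]), [1.7, 1.3]) 
tray [(0.82, [215, 296])] [(0.69, [420, 196])]
   tri (array([ 0.555, -0.204, -0.017]), [2.4, 1.6])
```

```bash
python3 - <<'E'
from h import *
t=shot("top");im=t["image"][:,:,::-1]
a=cv2.resize(im[140:245,355:485],None,fx=6,fy=6,interpolation=cv2.INTER_CUBIC)
cv2.imwrite("pics/tray1.png",a)
a=cv2.resize(im[170:255,215:340],None,fx=6,fy=6,interpolation=cv2.INTER_CUBIC)
cv2.imwrite("pics/inst1.png",a)
E
```

```text
(no output)
```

View pics/tray1.png

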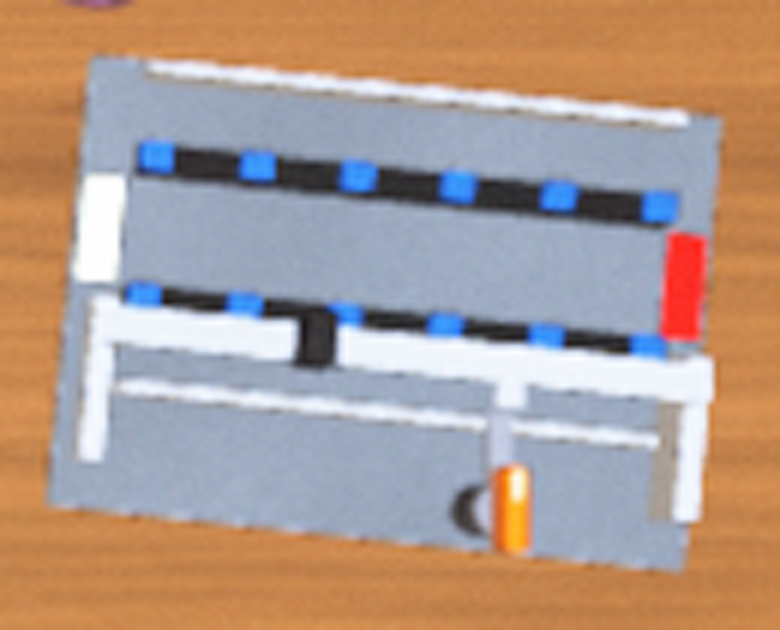

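View pics/inst1.png

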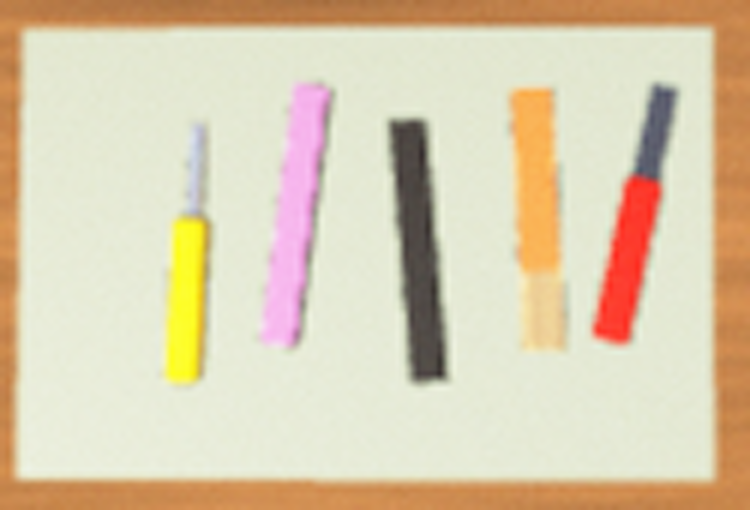

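```bash
python3 - <<'E'
from h import *
np.set_printoptions(precision=4,suppress=True)
t=shot("top")
obs=[]
for u,v,x,y,z in [(90,58,.11,.18,.012),(722,118,.11,-.18,.012),(690,572,-.15,-.18,.012),(48,505,-.15,.18,.012),(100,228,.01,.165,.017),(684,287,.01,-.165,.017)]+[(a,b,.05,c,.046) for a,b,c in [(156,156,.14),(258,165,.084),(359,176,.028),(458,185,-.028),(559,194,-.084),(659,205,-.14)]]:
    obs.append((355+(u+.5)/6-.5,140+(v+.5)/6-.5,x,y,z))
def f(P):
    c,s=np.cos(P[2]),np.sin(P[2]);o=[]
    for u,v,x,y,z in obs: o+=list(proj(t,[P[0]+c*x-s*y,P[1]+s*x+c*y,z])-[u,v])
    return np.array(o)
q=least_squares(f,[.57,-.2,-.08]).x
print(q,f(q).reshape(-1,2).round(2).tolist())
# height fit of rests free
def g(P):
    c,s=np.cos(P[2]),np.sin(P[2]);o=[]
    for i,(u,v,x,y,z) in enumerate(obs): o+=list(proj(t,[P[0]+c*x-s*y,P[1]+s*x+c*y,z if i<6 else P[3]])-[u,v])
    return np.array(o)
print(least_squares(g,[.57,-.2,-.08,.04]).x)
E
```

```text
[ 0.589  -0.1912 -0.0996] [[-0.09, -0.49], [0.04, -0.5], [-0.65, -0.06], [-0.21, 0.37], [0.04, 0.22], [0.1, -0.16], [0.14, 0.09], [-0.11, 0.2], [-0.16, -0.02], [0.18, 0.1], [0.22, 0.22], [0.48, 0.01]]
[ 0.5892 -0.1914 -0.0999  0.0439]
```

```bash
cat >> h.py <<'E'
TP=np.array([.589,-.1912,-.0996])
def tw(x,y,z=0):
    c,s=np.cos(TP[2]),np.sin(TP[2]);return np.array([TP[0]+c*x-s*y,TP[1]+s*x+c*y,z])
def go(pos,yaw):
    d,rv=row(pos,down(yaw));print("d",d.tolist(),"rot",rv.tolist(),"dist",np.linalg.norm(d).round(3))
E
python3 - <<'E'
from h import *
print(tw(-.128,-.06),tw(-.048,.05))
go(tw(-.128,-.06,.20),TP[2]-np.pi/2)
E
```

```text
[ 0.45566824 -0.23817491  0.        ] [ 0.54620966 -0.1366749   0.        ]
d [-0.2913, -0.0108, 0.3911] rot [-0.0, 18.6, 0.0] dist 0.488
```

{"api": "arm_command", "payload": {"deltas": [-0.036,-0.001,0.049,0,2.3,0,-0.073,-0.003,0.098,0,4.6,0,-0.109,-0.004,0.147,0,7,0,-0.146,-0.005,0.196,0,9.3,0,-0.182,-0.007,0.245,0,11.6,0,-0.219,-0.008,0.293,0,14,0,-0.255,-0.01,0.342,0,16.3,0,-0.291,-0.011,0.391,0,18.6,0], "hand": 0.6}}

```text
time: 2.65
ee_pos: [0.4567, -0.237, 0.2006]
eef_rot: [0.474, -0.524, 0.525, -0.474]
ft_force: [0.7, -1.8, -0.2]
width: 0.0523
```

```bash
python3 - <<'E'
from h import *
np.set_printoptions(precision=4,suppress=True)
print(tool(),r.read_state()["time"],r.read_state()["joint_positions"])
p=shot("wrist");im=p["image"][:,:,::-1].copy()
cv2.imwrite("pics/w1raw.png",im)
for x,y,z in [(-.128,-.06,.106),(-.105,-.06,.106),(-.151,-.06,.106),(-.048,.05,.104),(.05,.14,.046),(.05,-.028,.046),(.05,.028,.046),(.05,-.084,.046),(.05,-.14,.046),(.01,-.165,.017),(.01,.165,.017)]:
    u=proj(p,tw(x,y,z)).astype(int);cv2.circle(im,tuple(int(a) for a in u),3,(0,255,0),1)
cv2.imwrite("pics/w1.png",im)
E
```

```text
[[-0.1013  0.0007  0.9949  0.4567]
 [-0.9949 -0.0008 -0.1013 -0.237 ]
 [ 0.0007 -1.      0.0008  0.2006]
 [ 0.      0.      0.      1.    ]] 2.65 [ 0.7832  0.1074 -0.4203  1.7146  0.0456  1.3281 -1.3182]
```

View pics/w1.png

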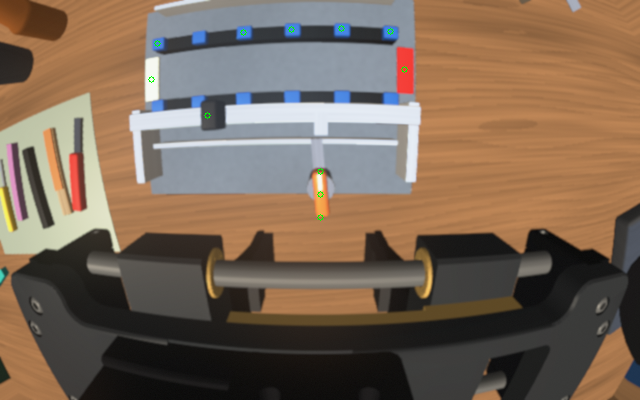

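{"api": "arm_command", "payload": {"deltas": [0.001,0.06,-0.001,0,-1,0,0.001,0.12,-0.001,0,-2,0,0.001,0.12,-0.001,0,-2,0]}}

```text
time: 3.08
ee_pos: [0.4516, -0.238, 0.0769]
eef_rot: [-0.484, 0.519, -0.513, 0.483]
ft_force: [-0.5, -0.1, 0.5]
width: 0.0526
```

{"api": "arm_command", "payload": {"deltas": [0,0,0,0,0,0,0,0,0,0,0,0,0,0,0,0,0,0,0,0,0,0,0,0], "hand": 0, "grip_force": 20}}

```text
time: 3.58
ee_pos: [0.4549, -0.2396, 0.081]
eef_rot: [0.483, -0.516, 0.516, -0.484]
ft_force: [-0.2, 0.2, -0.2]
width: 0.02
```

{"api": "arm_command", "payload": {"deltas": [0,0,0,0,0,0,0,0,0,0,0,0]}}

```text
time: 3.82
ee_pos: [0.4545, -0.2393, 0.0802]
eef_rot: [0.484, -0.516, 0.516, -0.483]
ft_force: [-0.5, 0.4, -0.2]
width: 0.0032
```

```bash
python3 - <<'E'
from h import *
np.set_printoptions(precision=4,suppress=True)
print(tool(),r.read_state()["width"],r.read_state()["ft_force"])
go(tw(-.128,-.06,.08),TP[2]-np.pi/2+1.45)
E
```

```text
[[-0.0649  0.      0.9979  0.4545]
 [-0.9979 -0.     -0.0649 -0.2393]
 [ 0.     -1.      0.      0.0802]
 [ 0.      0.      0.      1.    ]] 0.003174035802061916 [-0.5343  0.4106 -0.2246]
d [-0.0012, 0.0002, 0.0011] rot [0.0, -81.1, 0.0] dist 0.002
```

```bash
python3 - <<'E'
from h import *
p=shot("wrist");cv2.imwrite("pics/w2.png",p["image"][:,:,::-1])
p=shot("scene");cv2.imwrite("pics/s2.png",cv2.resize(p["image"][180:360,100:320,::-1],None,fx=3,fy=3))
print(r.read_state()["width"])
E
```

```text
0.0012453275688772377
```

View pics/w2.png

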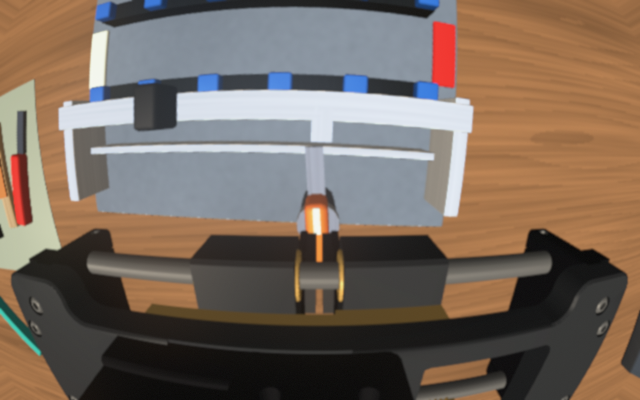

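View pics/s2.png

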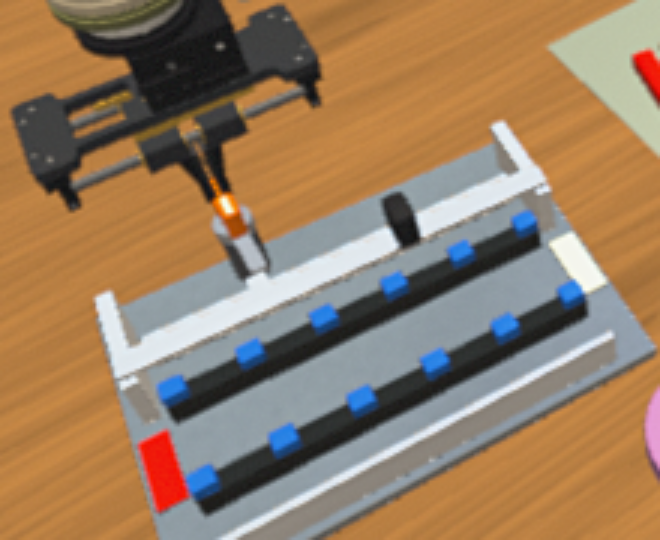

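```bash
python3 - <<'E'
from h import *
p=shot("wrist");a=cv2.resize(p["image"][180:330,250:390,::-1],None,fx=4,fy=4,interpolation=cv2.INTER_CUBIC)
q=shot("scene");b=cv2.resize(q["image"][195:285,120:215,::-1],None,fx=6,fy=6,interpolation=cv2.INTER_CUBIC)
cv2.imwrite("pics/z3.png",a);cv2.imwrite("pics/z3s.png",b)
print(r.read_state()["width"],proj(p,tw(-.128,-.06,.106)),proj(p,tw(-.105,-.06,.106)))
t=tool();print(proj(p,t[:3,3]),proj(p,t[:3,3]+[0,0,.019]))
E
```

```text
0.00029188387505803715 [317.58942289 241.08252273] [318.92748861 203.9446935 ]
[319.56801794 227.74394563] [319.63577949 238.38130086]
```

View pics/z3.png

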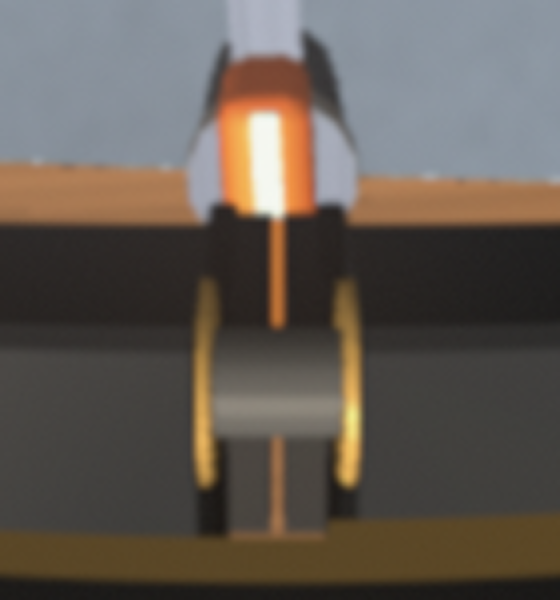

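View pics/z3s.png

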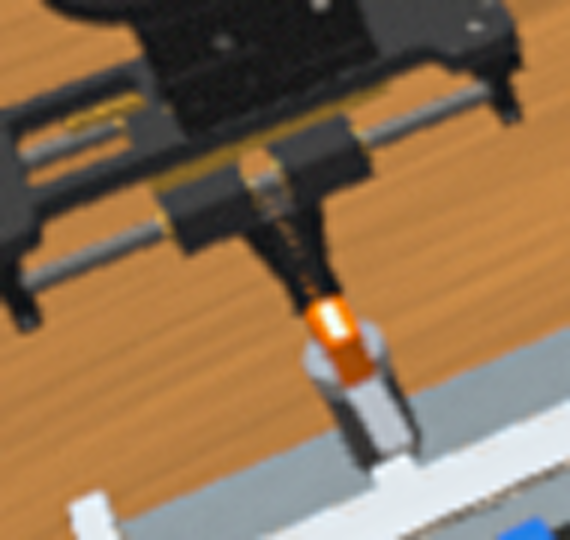

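```bash
python3 - <<'E'
from h import *
q=shot("scene");t=shot("top");T0=tool()
b=cv2.resize(q["image"][195:285,120:215,::-1],None,fx=6,fy=6,interpolation=cv2.INTER_CUBIC)
c=cv2.resize(t["image"][190:270,400:480,::-1],None,fx=6,fy=6,interpolation=cv2.INTER_CUBIC)
def d(im,p,X,o,col):
    u=(proj(p,X)-o+.5)*6;cv2.circle(im,(int(u[0]),int(u[1])),4,col,1)
for X,col in [(T0[:3,3],(0,255,0)),(T0[:3,3]+[0,0,.019],(255,255,0)),(tw(-.128,-.06,.106),(255,0,255)),(tw(-.105,-.06,.106),(255,0,255)),(tw(-.151,-.06,.106),(255,0,255))]:
    d(b,q,X,np.array([120,195]),col);d(c,t,X,np.array([400,190]),col)
cv2.imwrite("pics/z4.png",np.hstack([cv2.resize(b,(480,455)),cv2.resize(c,(455,455))])[:,:800] if 0 else b);cv2.imwrite("pics/z4t.png",c)
print(r.read_state())
E
```

```text
{'time': 4.125, 'joint_positions': array([ 0.77551296,  0.21105246, -0.41946746,  1.86676519,  0.09672909,
        1.08353201, -1.3168037 ]), 'joint_vel': array([ 9.41739212e-05,  1.40069758e-04,  1.18360350e-03,  2.79734156e-04,
       -1.65418336e-04, -2.03664995e-04, -7.76880850e-04]), 'joint_torque': array([ 1.79907795e-03, -4.77764153e+01, -2.75920004e+00, -3.52587247e+01,
       -3.33170698e-02, -6.18677074e-02,  1.16299602e-04]), 'ee_pos': array([ 0.45454056, -0.23934023,  0.08013213]), 'eef_rot': array([ 0.48350967, -0.51596235,  0.51597354, -0.48350032]), 'ft_force': array([ 0.47764178, -0.88855742,  0.34330277]), 'torque': array([-0.02359056, -0.01245808,  0.01489592]), 'width': 0.00021132938144202405}
```

View pics/z4.png

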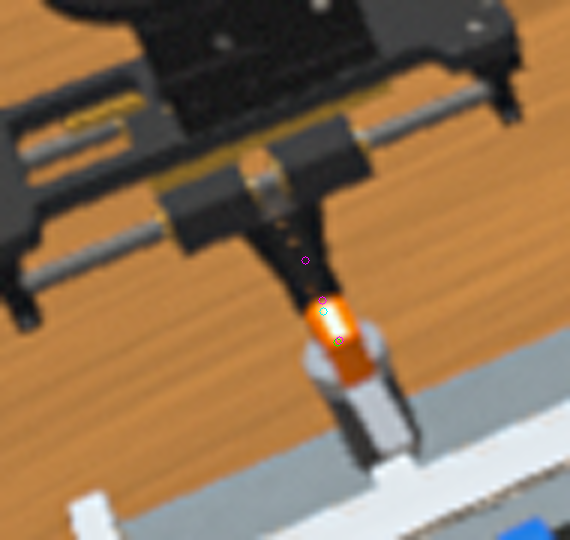

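View pics/z4t.png

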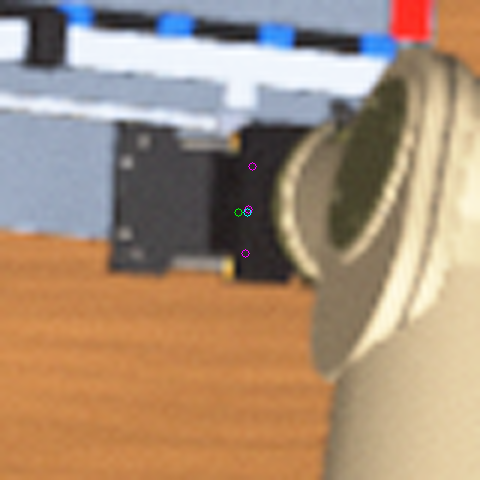

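{"api": "arm_command", "payload": {"deltas": [0,0,0,0,0,0,0,0,0,0,0,0,0,0,0,0,0,0], "hand": 0.4}}

```text
time: 4.5
ee_pos: [0.4545, -0.2394, 0.0801]
eef_rot: [0.483, -0.516, 0.516, -0.483]
ft_force: [0.1, -0.5, -1.1]
width: 0.0224
```

```bash
python3 - <<'E'
from h import *
p=shot("wrist");a=cv2.resize(p["image"][180:330,250:390,::-1],None,fx=4,fy=4,interpolation=cv2.INTER_CUBIC)
q=shot("scene");b=cv2.resize(q["image"][195:285,120:215,::-1],None,fx=6,fy=6,interpolation=cv2.INTER_CUBIC)
cv2.imwrite("pics/z5.png",a);cv2.imwrite("pics/z5s.png",b)
print(r.read_state()["width"])
E
```

```text
0.02986082178317405
```

View pics/z5.png

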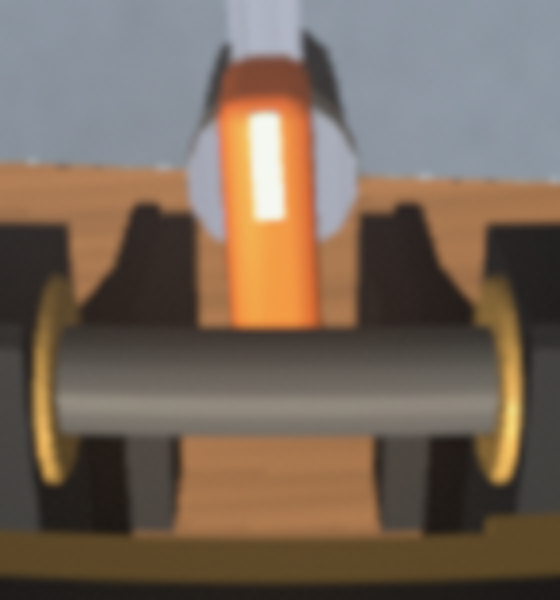

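View pics/z5s.png

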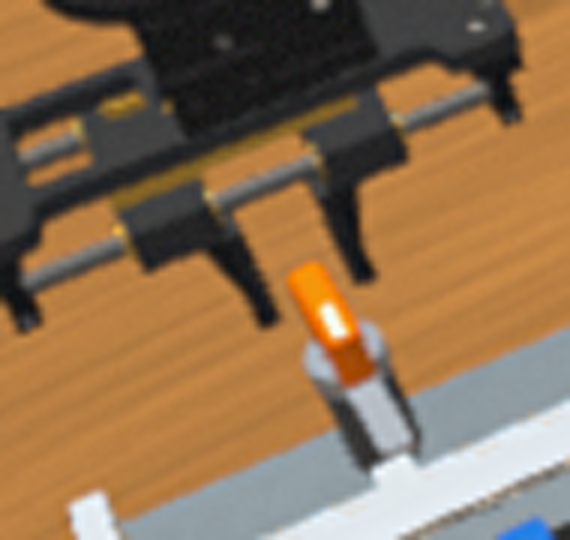

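```bash
python3 - <<'E'
from h import *
np.set_printoptions(precision=4,suppress=True)
p=shot("wrist");q=shot("scene");T0=tool()
W=lambda u,v:(250+(u+.5)/4-.5,180+(v+.5)/4-.5)
S=lambda u,v:(120+(u+.5)/6-.5,195+(v+.5)/6-.5)
print(T0[:3,3],r.read_state()["width"])
print("tip", tri([(p,W(178,212)),(q,S(367,279))]),tri([(p,W(378,212)),(q,S(267,324))]))
print("knob front top",tri([(p,W(265,100)),(q,S(340,347))]), tw(-.105,-.06,.106))
print("knob white line back end",tri([(p,W(269,218)),(q,S(323,305))]))
for z in (.08,.106): print(at(q,S(317,302),z))
b=cv2.resize(q["image"][195:285,120:215,::-1],None,fx=6,fy=6,interpolation=cv2.INTER_CUBIC)
cv2.imwrite("pics/z6.png",b)
a=cv2.resize(p["image"][180:330,250:390,::-1],None,fx=4,fy=4,interpolation=cv2.INTER_CUBIC)
cv2.imwrite("pics/z6w.png",a)
E
```

```text
[ 0.4546 -0.2394  0.0802] 0.03271612118202051
tip (array([ 0.4649, -0.2236,  0.1142]), [3.6, 1.0]) (array([ 0.4621, -0.2565,  0.113 ]), [4.9, 1.4])
knob front top (array([ 0.4765, -0.2397,  0.1001]), [2.1, 0.6]) [ 0.4786 -0.2405  0.106 ]
knob white line back end (array([ 0.4611, -0.2385,  0.1085]), [0.7, 0.2])
[ 0.4303 -0.2379  0.08  ]
[ 0.4558 -0.24    0.106 ]
```

View pics/z6.png

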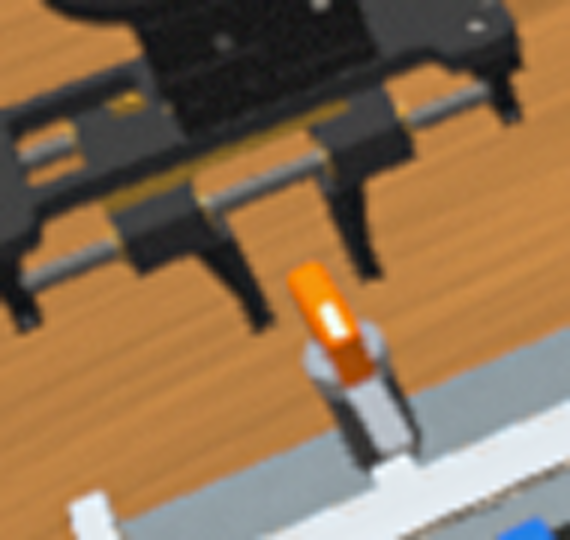

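View pics/z6w.png

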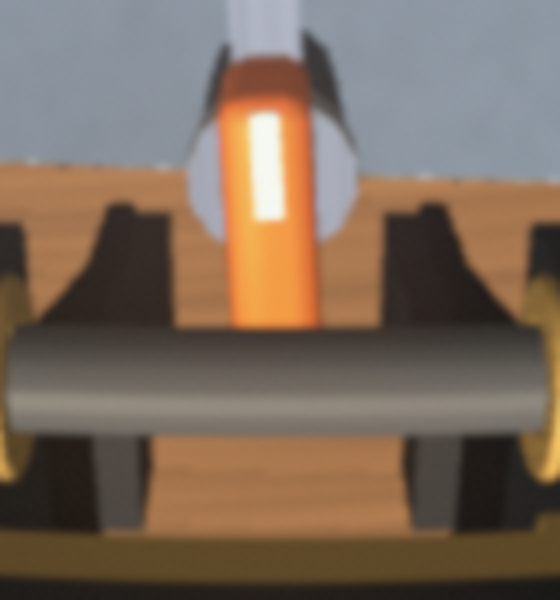

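{"api": "arm_command", "payload": {"deltas": [0,0.01,0.001,0,0,0,0,0.02,0.001,0,0,0,0,0.022,0.001,0,0,0,0,0.022,0.001,0,0,0]}}

```text
time: 5.2
ee_pos: [0.4554, -0.2393, 0.0579]
eef_rot: [-0.484, 0.516, -0.516, 0.483]
ft_force: [-0.1, -0.9, 0.8]
width: 0.0346
```

```bash
python3 - <<'E'
from h import *
p=shot("wrist");a=cv2.resize(p["image"][180:330,250:390,::-1],None,fx=4,fy=4,interpolation=cv2.INTER_CUBIC)
q=shot("scene");b=cv2.resize(q["image"][195:285,120:215,::-1],None,fx=6,fy=6,interpolation=cv2.INTER_CUBIC)
cv2.imwrite("pics/z7.png",a);cv2.imwrite("pics/z7s.png",b)
print(r.read_state()["width"])
E
```

```text
0.03501934693574044
```

View pics/z7s.png

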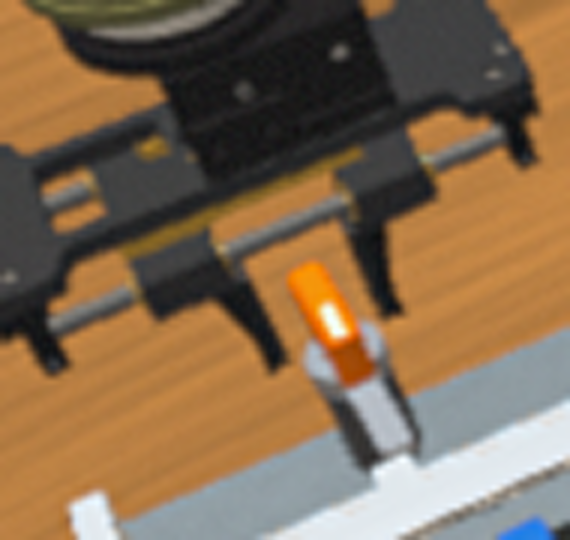

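View pics/z7.png

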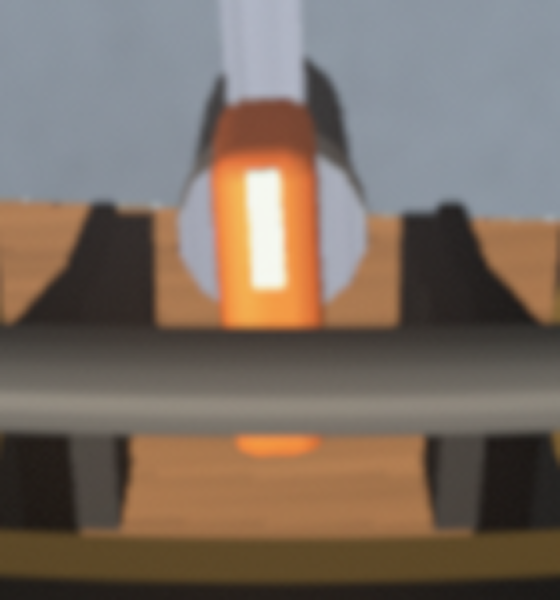

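{"api": "arm_command", "payload": {"deltas": [0,0,0,0,0,0,0,0,0,0,0,0,0,0,0,0,0,0,0,0,0,0,0,0], "hand": 0, "grip_force": 20}}

```text
time: 5.8
ee_pos: [0.4558, -0.2387, 0.0583]
eef_rot: [-0.484, 0.516, -0.516, 0.484]
ft_force: [-0.1, 3.5, 1.9]
width: 0.0137
```

```bash
python3 - <<'E'
from h import *
s=r.read_state();print(s["width"],s["ee_pos"],s["ft_force"]);go(tw(-.128,-.06,.058),TP[2]-np.pi/2+1.45)
E
```

```text
0.01371501762149635 [ 0.45583285 -0.2387405   0.05830925] [-0.11957115  3.54366449  1.89229545]
d [-0.0006, 0.0003, -0.0002] rot [-0.0, -81.1, -0.0] dist 0.001
```

{"api": "arm_command", "payload": {"deltas": [0,0,0,0,-10,0,0,0,0,0,-20,0,0,0,0,0,-30,0,0,0,0,0,-40,0,0,0,0,0,-50,0,0,0,0,0,-60,0,0,0,0,0,-70,0,0,0,0,0,-80,0]}}

```text
time: 6.8
ee_pos: [0.4558, -0.2385, 0.0583]
eef_rot: [-0.702, 0.082, -0.082, 0.703]
ft_force: [-0.6, 5.5, 2.3]
width: 0.0138
```

{"api": "arm_command", "payload": {"deltas": [0,0,0,0,-1.5,0,0,0,0,0,-1.5,0]}}

```text
time: 7.05
ee_pos: [0.4558, -0.2387, 0.0583]
eef_rot: [-0.703, 0.076, -0.076, 0.703]
ft_force: [-0.8, 5.4, 3.6]
width: 0.0138
```

```bash
python3 - <<'E'
from h import *
np.set_printoptions(precision=4,suppress=True)
p=shot("wrist");cv2.imwrite("pics/w8.png",p["image"][:,:,::-1])
print(r.read_state()["width"],tool(),r.read_state()["ft_force"],r.read_state()["torque"])
E
```

```text
0.013801437319016058 [[ 0.9767  0.0002  0.2148  0.4558]
 [-0.2148  0.0008  0.9767 -0.2387]
 [ 0.0001 -1.      0.0008  0.0583]
 [ 0.      0.      0.      1.    ]] [-0.5939  5.3558  3.5052] [ 1.1577 -0.0111 -0.1769]
```

View pics/w8.png

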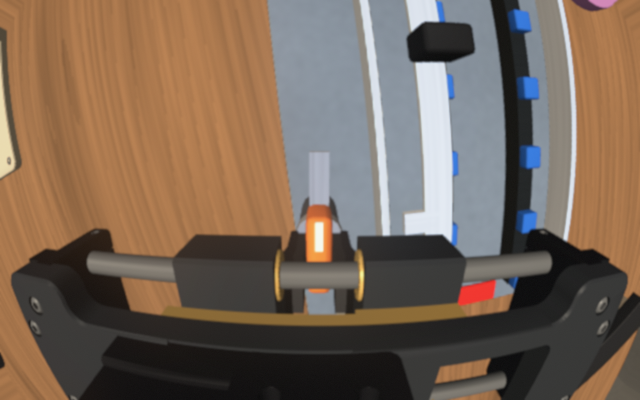

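{"api": "arm_command", "payload": {"deltas": [0,0,0,0,0,0,0,0,0,0,0,0,0,-0.03,0,0,0,0,0,-0.07,0,0,0,0], "hand": 0.45}}

```text
time: 7.6
ee_pos: [0.4547, -0.2395, 0.1282]
eef_rot: [-0.703, 0.076, -0.075, 0.703]
ft_force: [0.5, -0.7, 0.3]
width: 0.0383
```

```bash
python3 - <<'E'
from h import *
print(r.read_state()["width"],r.read_state()["ee_pos"]);go(tw(-.048,.05,.13),TP[2]-np.pi/2);go(tw(-.048,.05,.058),TP[2]-np.pi/2)
E
```

```text
0.03827632958264342 [ 0.45470262 -0.23951183  0.12822203]
d [0.0675, -0.0018, 0.12] rot [0.1, 83.4, -0.1] dist 0.138
d [0.0676, 0.0702, 0.1199] rot [0.1, 83.4, -0.1] dist 0.155
```

{"api": "arm_command", "payload": {"deltas": [0.008,-0.005,0.015,0,10.4,0,0.017,-0.005,0.03,0,20.8,0,0.025,-0.005,0.045,0,31.2,0,0.034,-0.005,0.06,0,41.6,0,0.042,-0.005,0.075,0,52,0,0.05,-0.005,0.09,0,62.4,0,0.059,-0.004,0.105,0,72.8,0,0.0675,-0.002,0.12,0,83.4,0]}}

```text
time: 8.6
ee_pos: [0.5473, -0.1366, 0.1301]
eef_rot: [0.473, -0.526, 0.526, -0.473]
ft_force: [0.8, -0.0, -0.5]
width: 0.0395
```

```bash
python3 - <<'E'
from h import *
go(tw(-.048,.05,.058),TP[2]-np.pi/2)
p=shot("wrist");cv2.imwrite("pics/w9.png",p["image"][:,:,::-1])
print(proj(p,tw(-.048,.05,.104)))
E
```

```text
d [0.0002, 0.0721, -0.0011] rot [-0.0, -0.4, 0.0] dist 0.072
[319.78624859 217.08849877]
```

View pics/w9.png

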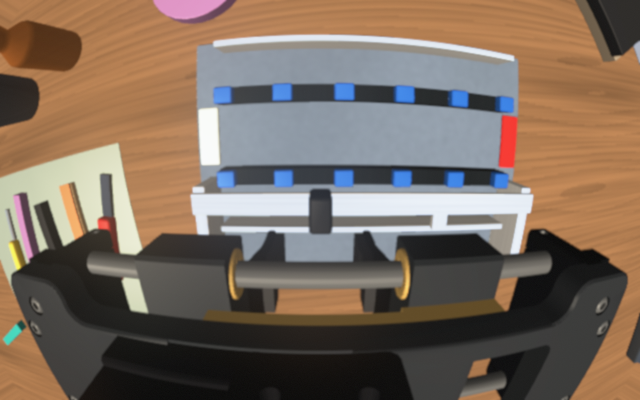

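{"api": "arm_command", "payload": {"deltas": [0,0.04,-0.001,0,0,0,0,0.07,-0.001,0,0,0,0,0.07,-0.001,0,0,0]}}

```text
time: 9.02
ee_pos: [0.544, -0.1366, 0.0582]
eef_rot: [-0.476, 0.525, -0.522, 0.474]
ft_force: [0.0, -0.3, 0.2]
width: 0.0393
```

{"api": "arm_command", "payload": {"deltas": [0,0,0,0,0,0,0,0,0,0,0,0,0,0,0,0,0,0], "hand": 0, "grip_force": 25}}

```text
time: 9.4
ee_pos: [0.5465, -0.1376, 0.0613]
eef_rot: [0.475, -0.523, 0.525, -0.475]
ft_force: [-1.5, 0.3, 6.5]
width: 0.0177
```

Gripped at 17.7 mm. Pull back 41 mm.

{"api": "arm_command", "payload": {"deltas": [0,0,-0.008,0,0,0,0,0,-0.016,0,0,0,0,0,-0.024,0,0,0,0,0,-0.032,0,0,0,0,0,-0.041,0,0,0,0,0,-0.041,0,0,0,0,0,-0.041,0,0,0]}}

```text
time: 10.28
ee_pos: [0.5064, -0.1333, 0.0613]
eef_rot: [0.474, -0.523, 0.525, -0.475]
ft_force: [4.9, -5.2, 2.6]
width: 0.0176
```

```bash
python3 - <<'E'
from h import *
s=r.read_state();print(s["width"],s["ee_pos"],s["ft_force"],tw(-.088,.05))
p=shot("wrist");cv2.imwrite("pics/w10.png",p["image"][:,:,::-1])
E
```

```text
0.017568198992519286 [ 0.50640738 -0.13325593  0.06130165] [ 4.85944113 -5.24607329  2.60488731] [ 0.5064079  -0.13269748  0.        ]
```

View pics/w10.png

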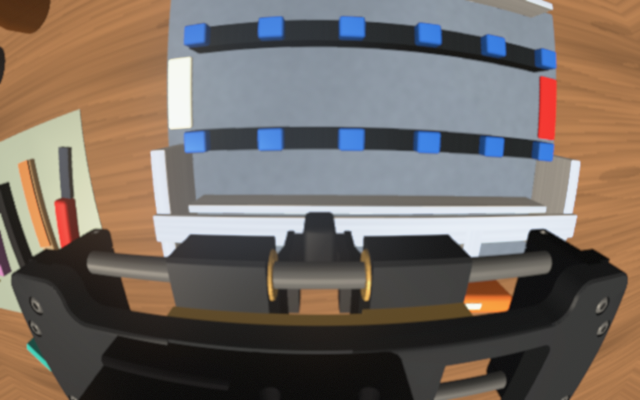

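{"api": "arm_command", "payload": {"deltas": [0,0,0,0,0,0,0,0,0,0,0,0,0,-0.05,0,0,0,0,0,-0.11,0,0,0,0,0,-0.14,0,0,0,0], "hand": 0.5}}

```text
time: 10.95
ee_pos: [0.5057, -0.1318, 0.2031]
eef_rot: [0.475, -0.523, 0.525, -0.476]
ft_force: [-0.1, -0.7, -1.3]
width: 0.0429
```

```bash
python3 - <<'E'
from h import *
print(r.read_state()["joint_positions"].round(2),r.read_state()["ee_pos"]);go([.47,.29,.20],-np.pi/2)
E
```

```text
[ 0.66  0.13 -0.53  1.69  0.07  1.34 -1.55] [ 0.50566785 -0.13184149  0.20313319]
d [-0.4164, 0.0027, -0.0765] rot [-0.2, -5.6, 0.0] dist 0.423
```

{"api": "arm_command", "payload": {"deltas": [-0.06,0,-0.011,0,-0.8,0,-0.12,0,-0.022,0,-1.6,0,-0.178,0,-0.033,0,-2.4,0,-0.238,0,-0.044,0,-3.2,0,-0.297,0,-0.055,0,-4,0,-0.357,0,-0.066,0,-4.8,0,-0.416,0.003,-0.0765,0,-5.6,0,-0.416,0.003,-0.0765,0,-5.6,0]}}

```text
time: 11.95
ee_pos: [0.4664, 0.2946, 0.1966]
eef_rot: [0.502, -0.499, 0.497, -0.502]
ft_force: [0.2, -0.7, 0.1]
width: 0.0431
```

```bash
python3 - <<'E'
from h import *
np.set_printoptions(precision=4,suppress=True)
p=shot("wrist");cv2.imwrite("pics/w11.png",p["image"][:,:,::-1])
t=shot("top");cv2.imwrite("pics/t11.png",cv2.resize(t["image"][130:260,180:480,::-1],None,fx=2.6,fy=2.6,interpolation=cv2.INTER_CUBIC))
print(tool(),r.read_state()["joint_positions"].round(2))
for q,z in [("file",.02),("coarse_stone",.02),("fine_stone",.02),("honing_rod",.02),("strop",.014)]:
    a=det(p,q);print(q,[(round(x["conf"],2),np.round(x["centre"]).astype(int)[::-1].tolist(),axis(p,x["region"],z)) for x in a[:4]])
E
```

```text
[[ 0.0014 -0.0014  1.      0.4689]
 [-1.     -0.0005  0.0014  0.2895]
 [ 0.0005 -1.     -0.0014  0.1966]
 [ 0.      0.      0.      1.    ]] [ 0.1   0.27 -0.87  1.61  0.21  1.36 -2.36]
file [(0.81, [435, 140], (array([0.5219, 0.1477]), np.float32(-0.20324388), [27.073017120361328, 147.3138427734375])), (0.74, [631, 198], (array([ 0.443 , -0.3073]), np.float32(1.5258509), [32.733741760253906, 104.1665267944336]))]
coarse_stone [(0.88, [340, 149], (array([0.5008, 0.2695]), np.float32(0.08990704), [21.867443084716797, 149.32957458496094]))]
fine_stone [(0.88, [291, 306], (array([0.2798, 0.3364]), np.float32(0.8068701), [31.318923950195312, 65.8093032836914])), (0.78, [284, 129], (array([0.5215, 0.3382]), np.float32(-0.110733874), [22.855836868286133, 150.45245361328125])), (0.6, [105, 166], (array([0.4876, 0.6189]), np.float32(-1.4512604), [20.252880096435547, 158.95001220703125])), (0.45, [127, 284], (array([0.2925, 0.6027]), np.float32(0.008765586), [23.033409118652344, 26.334543228149414]))]
honing_rod [(0.93, [238, 159], (array([0.5002, 0.3973]), np.float32(-0.050938316), [22.560531616210938, 146.7923583984375])), (0.62, [395, 134], (array([0.519 , 0.2035]), np.float32(0.066204086), [26.577091217041016, 148.4598388671875])), (0.6, [605, 162], (array([ 0.5037, -0.1997]), np.float32(1.404838), [43.328433990478516, 282.0835266113281]))]
strop [(0.91, [398, 134], (array([0.5187, 0.2023]), np.float32(0.070755), [28.943307876586914, 151.01748657226562]))]
```

View pics/w11.png

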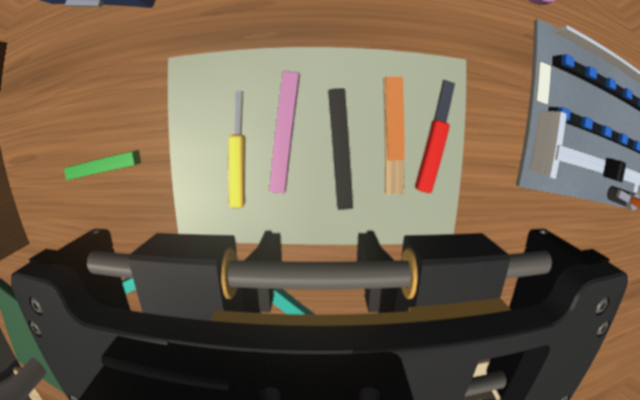

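View pics/t11.png

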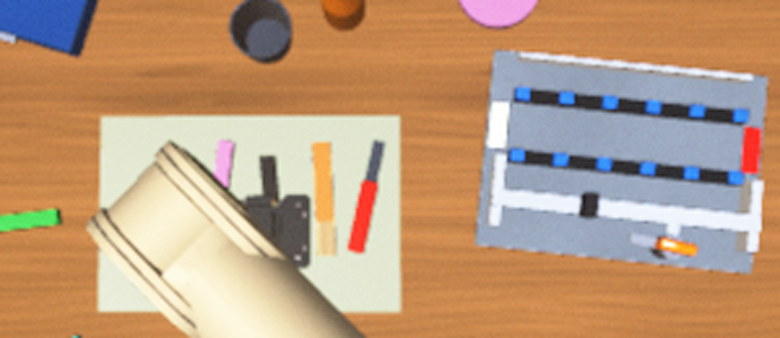

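{"api": "arm_command", "payload": {"deltas": [0.003,0,0.004,0,-10.6,0,0.006,0,0.008,0,-21.2,0,0.009,0,0.012,0,-31.8,0,0.012,0,0.016,0,-42.4,0,0.015,0,0.02,0,-53,0,0.017,0,0.024,0,-63.6,0,0.019,0,0.028,0,-74.2,0,0.02,0,0.032,0,-84.8,0]}}

```text
time: 13.3
ee_pos: [0.5023, 0.268, 0.1972]
eef_rot: [0.707, -0.031, 0.031, -0.706]
ft_force: [-0.5, 0.6, -0.7]
width: 0.0437
```

{"api": "arm_command", "payload": {"deltas": [0,0,0,0,-10.6,0,0,0,0,0,-21.2,0,0,0,0,0,-31.8,0,0,0,0,0,-42.4,0,0,0,0,0,-53,0,0,0,0,0,-63.6,0,0,0,0,0,-74.2,0,0,0,0,0,-84.8,0]}}

```text
time: 14.3
ee_pos: [0.5022, 0.2681, 0.1971]
eef_rot: [0.543, 0.454, -0.454, -0.542]
ft_force: [-0.4, 0.9, 0.1]
width: 0.0434
```

```bash
python3 - <<'E'
from h import *
print(r.read_state()["joint_positions"].round(2),r.read_state()["ee_pos"])
go([.5005,.269,.13],np.pi/2+.078)
E
```

```text
[ 0.43  0.56 -1.37  1.55  0.55  1.48  0.43] [0.50215314 0.26805855 0.19710626]
d [0.0007, 0.0671, 0.0018] rot [0.0, -14.6, -0.0] dist 0.067
```

{"api": "arm_command", "payload": {"deltas": [0.0005,0.03,0.001,0,-7,0,0.0007,0.067,0.0018,0,-14.6,0,0.0007,0.1,0.0018,0,-14.6,0,0.0007,0.15,0.0018,0,-14.6,0,0.0007,0.18,0.0018,0,-14.6,0,0.0007,0.18,0.0018,0,-14.6,0]}}

```text
time: 15.05
ee_pos: [0.4993, 0.2684, 0.0155]
eef_rot: [-0.482, -0.516, 0.519, 0.482]
ft_force: [0.2, 0.2, 0.7]
width: 0.0434
```

```bash
python3 - <<'E'
from h import *
p=shot("wrist");cv2.imwrite("pics/w12.png",p["image"][:,:,::-1])
q=shot("scene");cv2.imwrite("pics/s12.png",cv2.resize(q["image"][130:250,280:440,::-1],None,fx=5,fy=5,interpolation=cv2.INTER_CUBIC))
print(r.read_state()["joint_positions"].round(2),r.read_state()["ee_pos"])
go([.5005,.269,.01],np.pi/2+.078)
E
```

```text
[ 0.36  0.75 -1.25  1.75  0.76  1.22  0.54] [0.50068904 0.27013801 0.01828749]
d [-0.0011, 0.0083, 0.0003] rot [0.0, -0.3, 0.0] dist 0.008
```

View pics/w12.png

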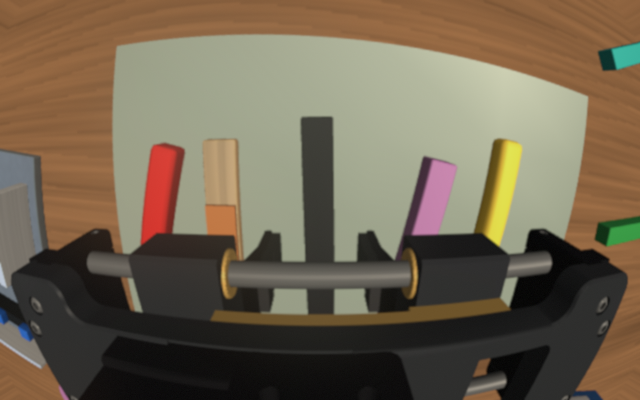

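View pics/s12.png

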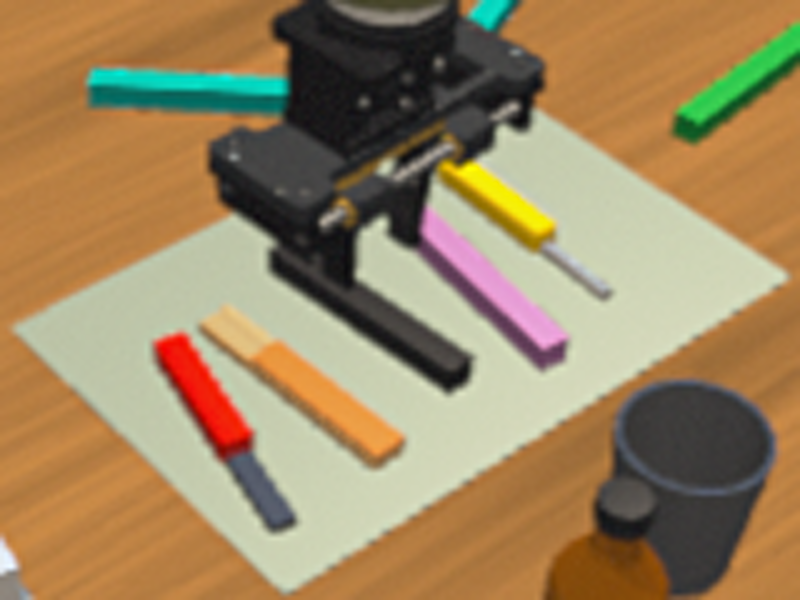

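```bash
python3 - <<'E'
from h import *
q=shot("scene")
for z in (.02,.03,.04,.05,.06): print(z,at(q,(355.3,182.5),z).round(4))
E
```

```text
0.02 [0.4816 0.2941 0.02  ]
0.03 [0.4899 0.2862 0.03  ]
0.04 [0.4982 0.2782 0.04  ]
0.05 [0.5065 0.2703 0.05  ]
0.06 [0.5148 0.2623 0.06  ]
```

{"api": "arm_command", "payload": {"deltas": [-0.001,0.01,0,0,0,0,-0.001,0.02,0,0,0,0,-0.001,0.03,0,0,0,0,-0.001,0.035,0,0,0,0,-0.001,0.035,0,0,0,0]}}

```text
time: 15.82
ee_pos: [0.4999, 0.2691, -0.0183]
eef_rot: [-0.481, -0.518, 0.518, 0.481]
ft_force: [0.1, 0.5, -0.1]
width: 0.0436
```

{"api": "arm_command", "payload": {"deltas": [0,0.004,0,0,0,0,0,0.004,0,0,0,0]}}

```text
time: 16.08
ee_pos: [0.5001, 0.2691, -0.022]
eef_rot: [-0.481, -0.518, 0.518, 0.481]
ft_force: [-0.6, 0.5, 0.2]
width: 0.0434
```

```bash
python3 - <<'E'
from h import *
q=shot("scene");cv2.imwrite("pics/s13.png",cv2.resize(q["image"][130:250,280:440,::-1],None,fx=5,fy=5,interpolation=cv2.INTER_CUBIC))
E
```

```text
(no output)
```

View pics/s13.png

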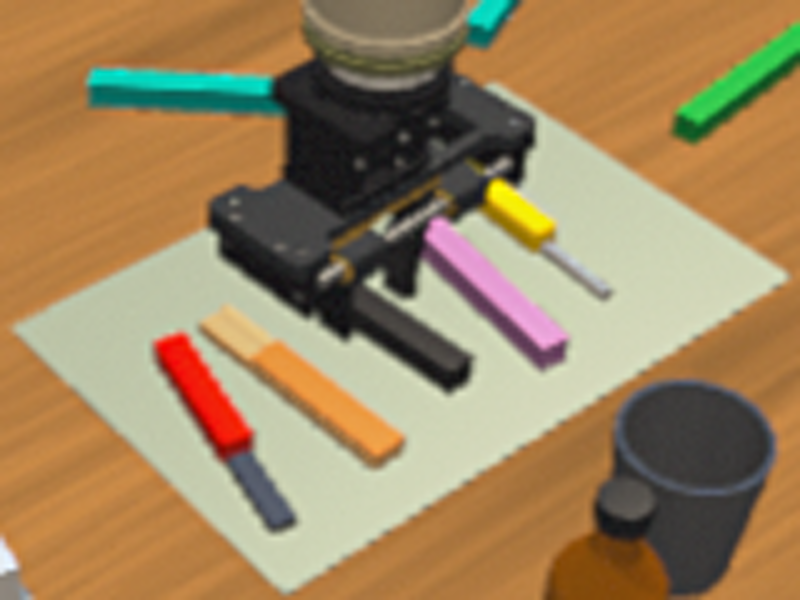

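{"api": "arm_command", "payload": {"deltas": [0,0,0,0,0,0,0,0,0,0,0,0,0,0,0,0,0,0], "hand": 0, "grip_force": 30}}

```text
time: 16.5
ee_pos: [0.5002, 0.2692, -0.0218]
eef_rot: [0.481, 0.518, -0.518, -0.481]
ft_force: [0.2, -0.8, 0.6]
width: 0.0215
```

{"api": "arm_command", "payload": {"deltas": [0,0,0,0,0,0,0,-0.02,0,0,0,0,0,-0.06,0,0,0,0,0,-0.09,0,0,0,0,0,-0.09,0,0,0,0]}}

```text
time: 17.12
ee_pos: [0.5012, 0.2703, 0.0712]
eef_rot: [0.482, 0.519, -0.517, -0.481]
ft_force: [0.3, 0.4, -2.0]
width: 0.0194
```

```bash
python3 - <<'E'
from h import *
s=r.read_state();print(s["joint_positions"].round(2),s["ee_pos"],s["width"],s["ft_force"])
go(np.append(tw(.01,-.056)[:2],.07),np.pi/2+TP[2])
E
```

```text
[ 0.39  0.69 -1.31  1.71  0.7   1.3   0.58] [0.5011979  0.27030093 0.07123366] 0.019380813096993712 [ 0.30527092  0.43117102 -2.03832334]
d [-0.5236, 0.0007, -0.0541] rot [0.2, 9.9, 0.1] dist 0.526
```

{"api": "arm_command", "payload": {"deltas": [-0.04,0,-0.004,0,1,0,-0.1,0,-0.01,0,2,0,-0.16,0,-0.016,0,3,0,-0.22,0,-0.023,0,4.2,0,-0.28,0,-0.029,0,5.3,0,-0.34,0,-0.035,0,6.5,0,-0.4,0,-0.041,0,7.6,0,-0.46,0,-0.047,0,8.8,0]}}

```text
time: 18.12
ee_pos: [0.5837, -0.1801, 0.0694]
eef_rot: [-0.518, -0.485, 0.475, 0.52]
ft_force: [14.6, 31.3, 1.9]
width: 0.0375
```

```bash
python3 - <<'E'
from h import *
s=r.read_state();print(s["joint_positions"].round(2),s["ee_pos"],s["width"],s["ft_force"])
go(np.append(tw(.01,-.056)[:2],.07),np.pi/2+TP[2])
E
```

```text
[ 1.11  0.77 -1.27  1.6   0.74  1.34  1.23] [ 0.58369405 -0.18008523  0.06942658] 0.03753674723333742 [14.59912191 31.31902442  1.92528722]
d [-0.0669, -0.0013, -0.015] rot [0.3, 1.2, 0.7] dist 0.069
```

```bash
python3 - <<'E'
from h import *
p=shot("wrist");cv2.imwrite("pics/w14.png",p["image"][:,:,::-1])
q=shot("scene");cv2.imwrite("pics/s14.png",cv2.resize(q["image"][130:390,100:440,::-1],None,fx=2.3,fy=2.3,interpolation=cv2.INTER_CUBIC))
s=r.read_state();print(s["width"],s["ft_force"],s["ee_pos"])
E
```

```text
0.030014156170002 [-1.2709669  -1.98347639  0.309007  ] [ 0.58512797 -0.19243506  0.06930756]
```

View pics/s14.png

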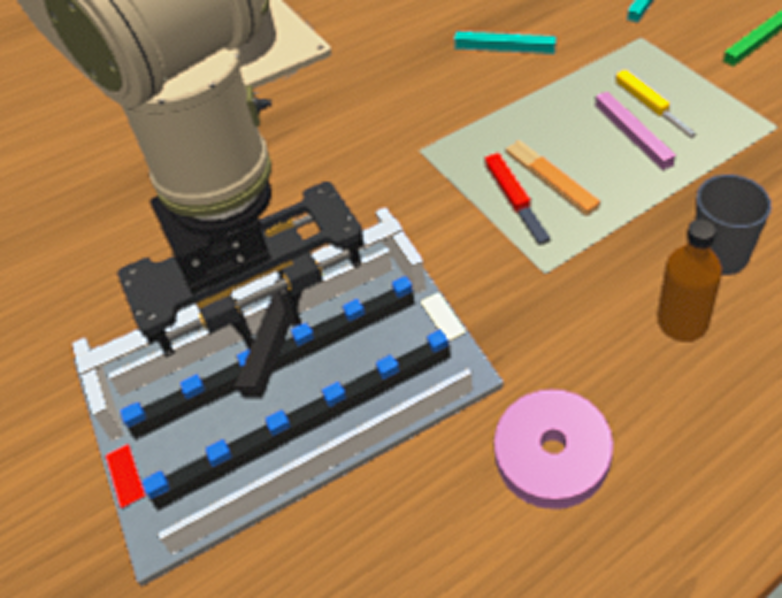

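View pics/w14.png

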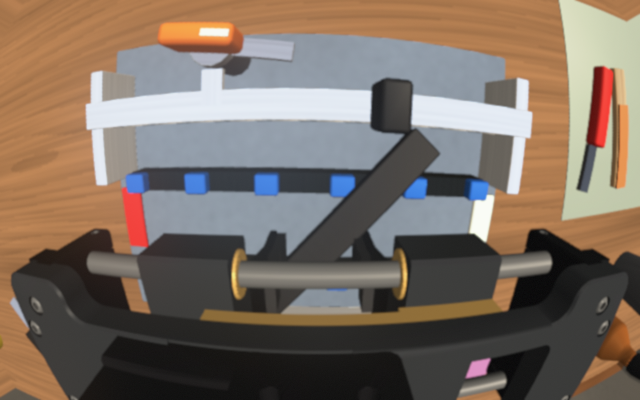

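{"api": "arm_command", "payload": {"deltas": [0,0,0,0,0,0,0,0,0,0,0,0]}}

```text
time: 18.48
ee_pos: [0.58, -0.1854, 0.0678]
eef_rot: [-0.519, -0.48, 0.48, 0.52]
ft_force: [-0.4, 1.4, -0.5]
width: 0.005
```

```bash
python3 - <<'E'
from h import *
p=shot("wrist");cv2.imwrite("pics/w15.png",p["image"][:,:,::-1])
q=shot("scene");cv2.imwrite("pics/s15.png",cv2.resize(q["image"][190:390,100:320,::-1],None,fx=3,fy=3,interpolation=cv2.INTER_CUBIC))
s=r.read_state();print(s["width"],s["ft_force"],s["ee_pos"])
E
```

```text
0.0021634228986087646 [-0.14930486  0.00612756  0.09288178] [ 0.5800892  -0.18542588  0.06795089]
```

View pics/s15.png

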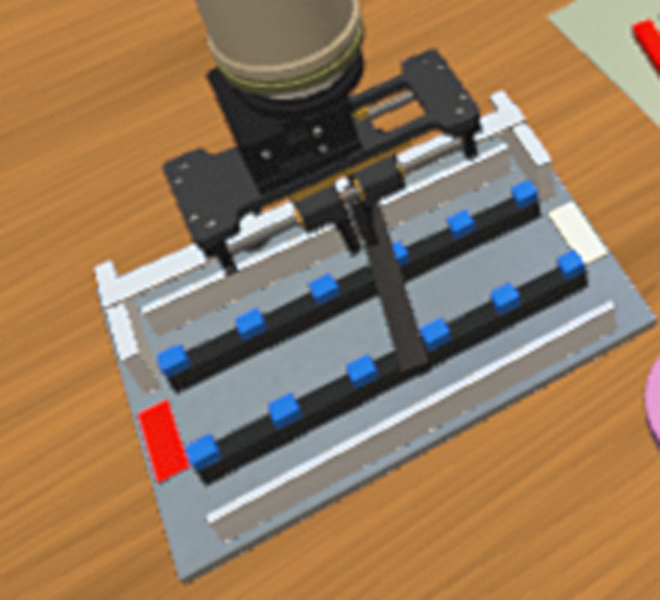

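View pics/w15.png

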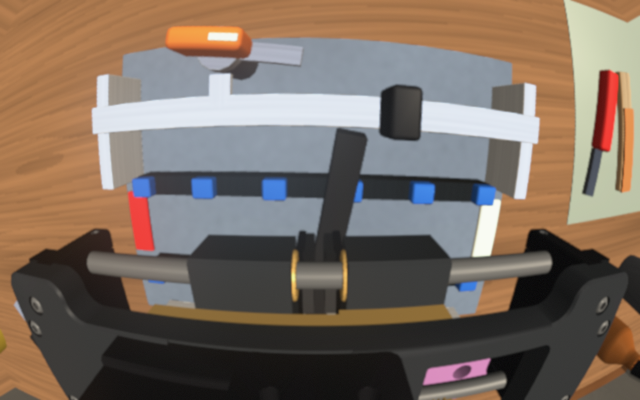

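{"api": "arm_command", "payload": {"deltas": [0,-0.05,0,0,0,0,0,-0.1,-0.02,0,0,0,0,-0.14,-0.04,0,0,0,0,-0.14,-0.04,0,0,0], "hand": 0.5}}

```text
time: 19.08
ee_pos: [0.6223, -0.188, 0.2111]
eef_rot: [0.521, 0.481, -0.479, -0.518]
ft_force: [0.2, -0.1, -0.8]
width: 0.0336
```

```bash
python3 - <<'E'
from h import *
np.set_printoptions(precision=4,suppress=True)
p=shot("wrist");cv2.imwrite("pics/w16.png",cv2.resize(p["image"][60:330,80:560,::-1],None,fx=1.6,fy=1.6))
q=shot("scene");cv2.imwrite("pics/s16.png",cv2.resize(q["image"][220:390,120:320,::-1],None,fx=3.5,fy=3.5,interpolation=cv2.INTER_CUBIC))
s=r.read_state();print(s["joint_positions"].round(2),s["ee_pos"])
for x in det(p,"coarse_stone")[:2]: print(x["conf"],x["centre"],[axis(p,x["region"],z) for z in (.054,.06)])
c,s_=np.cos(TP[2]),np.sin(TP[2])
E
```

```text
[ 1.02  0.72 -1.31  1.32  0.69  1.59  1.3 ] [ 0.6202 -0.1887  0.2077]
0.72 [147.8, 327.3] [(array([ 0.5899, -0.1767]), np.float32(-0.26054695), [21.86076545715332, 150.306396484375]), (array([ 0.5892, -0.1768]), np.float32(-0.2605465), [21.48931312561035, 147.7523651123047])]
```

View pics/s16.png

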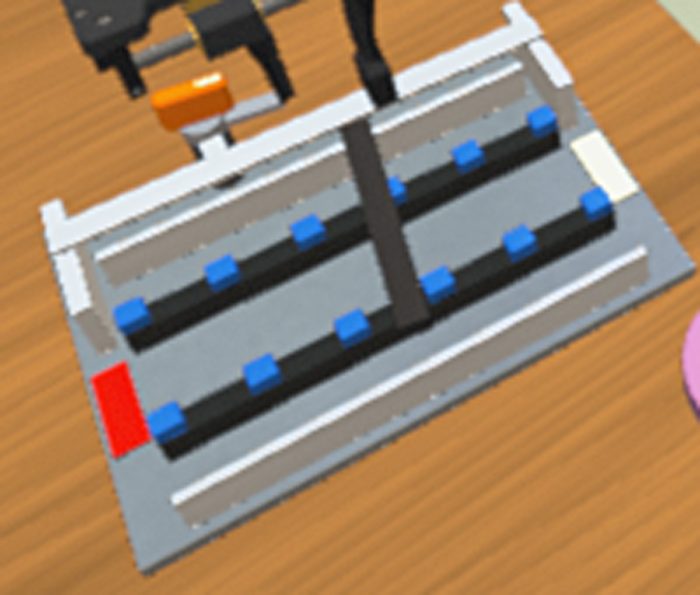

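View pics/w16.png

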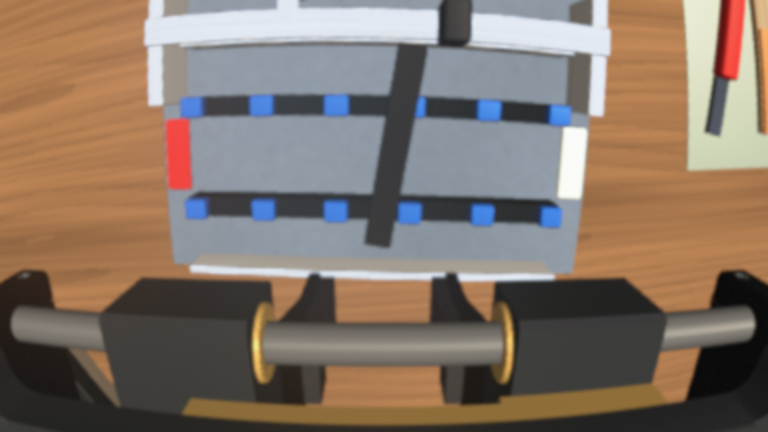

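```bash
python3 - <<'E'
from h import *
go([.5895,-.1767,.10],np.pi/2-.26);go([.5895,-.1767,.018],np.pi/2-.26)
E
```

```text
d [0.0099, 0.1071, 0.0309] rot [-0.1, 10.3, -0.0] dist 0.112
d [0.01, 0.1891, 0.0308] rot [-0.1, 10.3, -0.0] dist 0.192
```

{"api": "arm_command", "payload": {"deltas": [0.005,0.02,0.015,0,5,0,0.01,0.06,0.031,0,10.3,0,0.01,0.1,0.031,0,10.3,0,0.01,0.14,0.031,0,10.3,0,0.01,0.17,0.031,0,10.3,0,0.01,0.189,0.031,0,10.3,0,0.01,0.189,0.031,0,10.3,0]}}

```text
time: 20.1
ee_pos: [0.5891, -0.1768, 0.0178]
eef_rot: [-0.56, -0.43, 0.431, 0.561]
ft_force: [-0.5, 0.3, 1.1]
width: 0.0437
```

```bash
python3 - <<'E'
from h import *
p=shot("wrist");cv2.imwrite("pics/w17.png",p["image"][:,:,::-1])
q=shot("scene");cv2.imwrite("pics/s17.png",cv2.resize(q["image"][190:390,100:320,::-1],None,fx=3,fy=3,interpolation=cv2.INTER_CUBIC))
s=r.read_state();print(s["joint_positions"].round(2),s["ee_pos"],s["ft_force"],s["width"])
E
```

```text
[ 1.05  0.8  -1.19  1.62  0.78  1.26  1.03] [ 0.59067376 -0.17679442  0.01997908] [-0.02072495  0.1723491   0.76028826] 0.04324416114923149
```

View pics/s17.png

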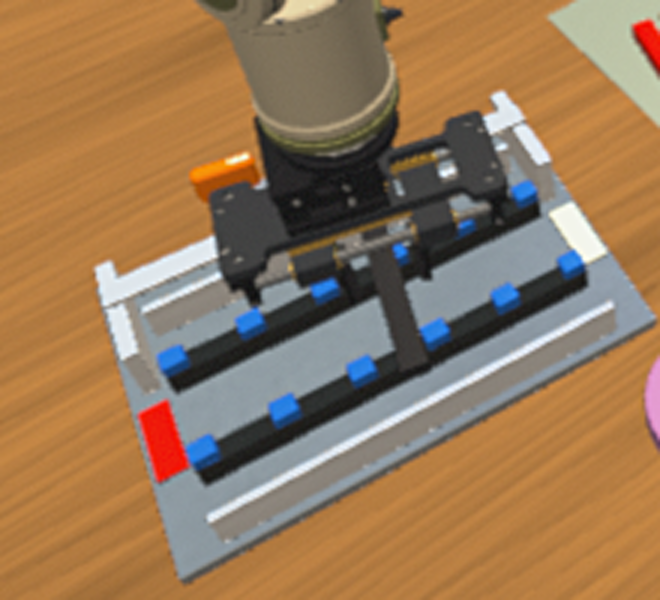

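View pics/w17.png

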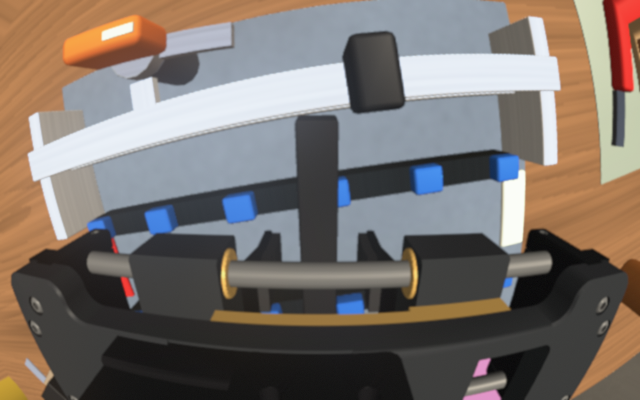

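{"api": "arm_command", "payload": {"deltas": [0,0,0,0,0,0,0,0,0,0,0,0,0,0,0,0,0,0,0,0,0,0,0,0], "hand": 0, "grip_force": 35}}

```text
time: 20.7
ee_pos: [0.5905, -0.177, 0.0195]
eef_rot: [0.561, 0.431, -0.431, -0.561]
ft_force: [-0.9, -0.1, 1.7]
width: 0.0195
```

```bash
python3 - <<'E'
from h import *
s=r.read_state();print(s["width"],s["ee_pos"])
for x,y,z in [(.01,.0145,.05),(.01,-.056,.05),(.01,-.056,.012)]: go(tw(x,y,z),np.pi/2+TP[2])
E
```

```text
0.019495927052733526 [ 0.59051546 -0.17700907  0.01946651]
d [0.0018, -0.0305, -0.0098] rot [0.0, -9.2, -0.0] dist 0.032
d [-0.0678, -0.0305, -0.021] rot [0.0, -9.2, -0.0] dist 0.077
d [-0.0678, 0.0075, -0.021] rot [0.0, -9.2, -0.0] dist 0.071
```

{"api": "arm_command", "payload": {"deltas": [0,-0.02,-0.005,0,0,0,0.0018,-0.04,-0.0098,0,-3,0,-0.02,-0.04,-0.013,0,-6,0,-0.045,-0.04,-0.017,0,-9.2,0,-0.068,-0.04,-0.021,0,-9.2,0,-0.068,-0.035,-0.021,0,-9.2,0]}}

```text
time: 21.45
ee_pos: [0.5933, -0.2506, 0.0551]
eef_rot: [0.526, 0.473, -0.473, -0.525]
ft_force: [0.4, 0.4, -0.9]
width: 0.0195
```

```bash
python3 - <<'E'
from h import *
p=shot("wrist");cv2.imwrite("pics/w18.png",p["image"][:,:,::-1])
q=shot("scene");cv2.imwrite("pics/s18.png",cv2.resize(q["image"][190:390,100:320,::-1],None,fx=3,fy=3,interpolation=cv2.INTER_CUBIC))
s=r.read_state();print(s["ee_pos"],s["ft_force"],s["width"]);go(tw(.01,-.056,.012),np.pi/2+TP[2])
E
```

```text
[ 0.59313038 -0.24749328  0.0542877 ] [ 0.08398298  1.06661077 -0.88539368] 0.01976901617463117
d [-0.0004, 0.0423, -0.0003] rot [-0.0, -0.0, 0.0] dist 0.042
```

View pics/s18.png

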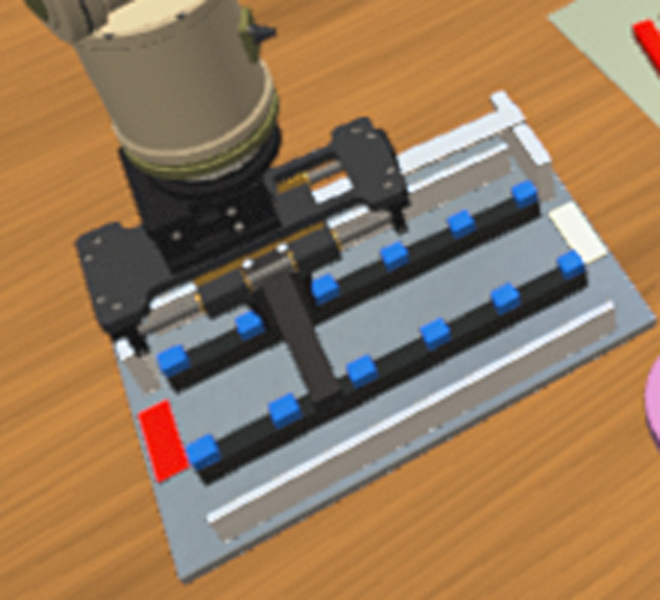

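View pics/w18.png

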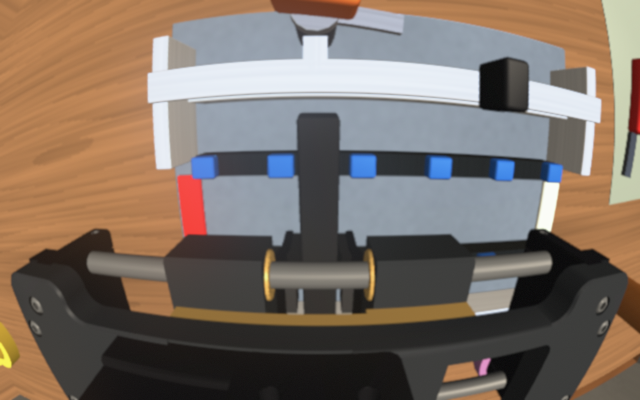

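{"api": "arm_command", "payload": {"deltas": [0,0.015,0,0,0,0,0,0.03,0,0,0,0,0,0.036,0,0,0,0,0,0.036,0,0,0,0]}}

```text
time: 22.05
ee_pos: [0.5931, -0.2476, 0.0178]
eef_rot: [-0.524, -0.475, 0.475, 0.524]
ft_force: [-0.9, 1.3, -1.6]
width: 0.0193
```

{"api": "arm_command", "payload": {"deltas": [0,0.003,0,0,0,0,0,0.006,0,0,0,0]}}

```text
time: 22.3
ee_pos: [0.5935, -0.2481, 0.0129]
eef_rot: [0.525, 0.474, -0.474, -0.524]
ft_force: [-3.5, 0.3, 5.9]
width: 0.0193
```

{"api": "arm_command", "payload": {"deltas": [0,0,0,0,0,0,0,0,0,0,0,0,0,-0.04,0,0,0,0,0,-0.1,0,0,0,0,0,-0.16,0,0,0,0,0,-0.16,0,0,0,0], "hand": 0.45}}

```text
time: 23.05
ee_pos: [0.5954, -0.2477, 0.1772]
eef_rot: [0.526, 0.476, -0.473, -0.522]
ft_force: [-0.2, -0.1, -0.5]
width: 0.0393
```

```bash
python3 - <<'E'
from h import *
np.set_printoptions(precision=4,suppress=True)
p=shot("wrist");cv2.imwrite("pics/w19.png",p["image"][:,:,::-1])
for x in det(p,"coarse_stone")[:2]:
    c,y,d=axis(p,x["region"],.054);e=c-TP[:2];C,S=np.cos(TP[2]),np.sin(TP[2]);print(x["conf"],x["centre"],[C*e[0]+S*e[1],-S*e[0]+C*e[1]],y-TP[2],d)
go([.5215,.338,.17],np.pi/2-.118)
E
```

```text
0.72 [178.9, 320.2] [np.float64(0.009923138416392294), np.float64(-0.05565599803163502)] 0.006742169773578638 [20.45061492919922, 151.61557006835938]
0.67 [102.6, 572.4] [np.float64(-0.09610838714918923), np.float64(0.2817708696496218)] -0.10414912023544312 [33.23225021362305, 133.94357299804688]
d [0.5761, 0.0018, 0.1299] rot [0.0, 1.0, -0.0] dist 0.591
```

View pics/w19.png

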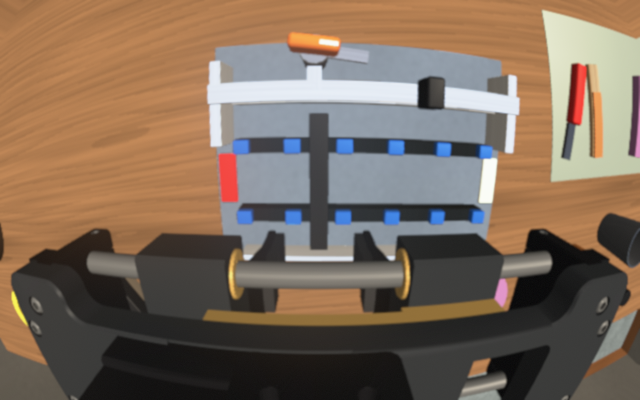

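{"api": "arm_command", "payload": {"deltas": [0.04,0,0.009,0,0,0,0.1,0,0.023,0,0,0,0.16,0,0.036,0,0,0,0.22,0,0.05,0,0,0,0.28,0,0.063,0,0,0,0.34,0,0.077,0,0,0,0.4,0,0.09,0,0,0,0.46,0,0.104,0,0.5,0]}}

```text
time: 24.15
ee_pos: [0.5347, 0.2209, 0.1704]
eef_rot: [-0.527, -0.471, 0.473, 0.527]
ft_force: [1.5, 1.0, -0.7]
width: 0.0392
```

```bash
python3 - <<'E'
from h import *
print(r.read_state()["joint_positions"].round(2),r.read_state()["ee_pos"])
go([.5215,.338,.15],np.pi/2-.118)
E
```

```text
[ 0.49  0.58 -1.32  1.57  0.56  1.44  0.59] [0.53470694 0.22085275 0.17042766]
d [0.115, 0.0203, 0.0259] rot [-0.1, 0.5, -0.1] dist 0.12
```

{"api": "arm_command", "payload": {"deltas": [0.06,0.01,0.013,0,0,0,0.115,0.02,0.026,0,0.5,0,0.115,0.02,0.026,0,0.5,0]}}

```text
time: 24.52
ee_pos: [0.5177, 0.3423, 0.1498]
eef_rot: [-0.525, -0.471, 0.473, 0.527]
ft_force: [0.4, -0.2, 0.4]
width: 0.0393
```

```bash
python3 - <<'E'
from h import *
np.set_printoptions(precision=4,suppress=True)
print(tool()[:3,3],r.read_state()["joint_positions"].round(2))
p=shot("wrist");cv2.imwrite("pics/w20.png",p["image"][:,:,::-1])
for x in det(p,"fine_stone")[:4]:
    print(x["conf"],x["centre"],axis(p,x["region"],.02))
go([.5215,.338,-.021],np.pi/2-.115)
E
```

```text
[0.5177 0.3423 0.1498] [ 0.18  0.66 -1.23  1.48  0.62  1.44  0.4 ]
0.7 [142.1, 531.5] (array([0.4856, 0.6214]), np.float32(-1.449454), [24.498842239379883, 161.9398956298828])
0.6 [184.3, 314.8] (array([0.5214, 0.3391]), np.float32(-0.11822082), [21.328861236572266, 149.7479248046875])
0.56 [7.6, 467.2] (array([0.3176, 0.5475]), np.float32(-1.1301653), [20.94768714904785, 84.03890991210938])
0.54 [4.3, 325.5] (array([0.3202, 0.3686]), np.float32(1.4689083), [9.806610107421875, 23.301105499267578])
d [0.0012, 0.1714, -0.0004] rot [-0.1, -0.0, -0.1] dist 0.171
```

View pics/w20.png

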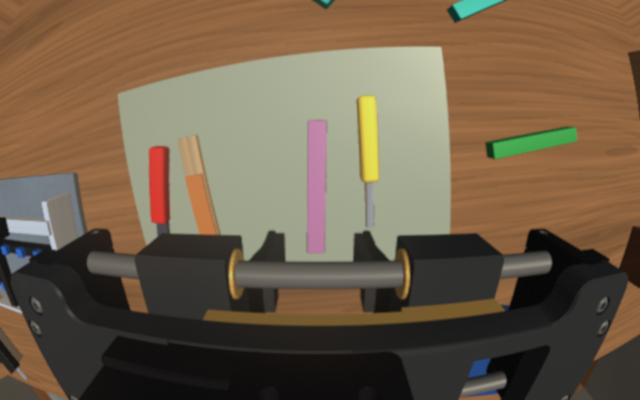

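{"api": "arm_command", "payload": {"deltas": [0.002,0.05,0,0,0,0,0.002,0.1,0,0,0,0,0.002,0.14,0,0,0,0,0.002,0.16,0,0,0,0,0.002,0.17,0,0,0,0,0.002,0.17,0,0,0,0]}}

```text
time: 25.38
ee_pos: [0.5228, 0.3389, -0.0174]
eef_rot: [0.529, 0.47, -0.469, -0.529]
ft_force: [0.5, 0.6, 0.9]
width: 0.0391
```

{"api": "arm_command", "payload": {"deltas": [0,0,0,0,0,0,0,0,0,0,0,0,0,0,0,0,0,0,0,0,0,0,0,0], "hand": 0}}

```text
time: 25.88
ee_pos: [0.5227, 0.3394, -0.0172]
eef_rot: [0.529, 0.47, -0.47, -0.528]
ft_force: [-0.5, -1.6, 5.2]
width: 0.0191
```

{"api": "arm_command", "payload": {"deltas": [0,-0.02,0,0,0,0,0,-0.07,0,0,0,0,0,-0.13,0,0,0,0,0,-0.16,0,0,0,0,0,-0.16,0,0,0,0]}}

```text
time: 26.5
ee_pos: [0.5229, 0.3404, 0.1455]
eef_rot: [0.529, 0.471, -0.468, -0.528]
ft_force: [-0.0, -1.2, -2.4]
width: 0.019
```

```bash
python3 - <<'E'
from h import *
print(r.read_state()["width"],r.read_state()["ee_pos"])
go(tw(.01,0,.13),np.pi/2+TP[2])
E
```

```text
0.019042302015142034 [0.52289162 0.34035061 0.14548886]
d [-0.5201, 0.0145, -0.1376] rot [0.2, -1.0, 0.2] dist 0.538
```

{"api": "arm_command", "payload": {"deltas": [-0.04,0,-0.01,0,0,0,-0.1,0,-0.026,0,0,0,-0.16,0,-0.042,0,0,0,-0.22,0,-0.058,0,0,0,-0.28,0,-0.074,0,0,0,-0.34,0,-0.09,0,0,0,-0.4,0,-0.106,0,-0.5,0,-0.46,0,-0.122,0,-1,0]}}

```text
time: 27.5
ee_pos: [0.5889, -0.1342, 0.1414]
eef_rot: [-0.524, -0.474, 0.475, 0.525]
ft_force: [0.6, 0.6, -0.8]
width: 0.0187
```

```bash
python3 - <<'E'
from h import *
s=r.read_state();print(s["width"],s["ee_pos"],s["ft_force"])
go(tw(.011,0,.06),np.pi/2+TP[2])
E
```

```text
0.018728567031788306 [ 0.58894355 -0.134155    0.14136537] [ 0.5880197   0.62241021 -0.8338774 ]
d [-0.0567, 0.0814, -0.0168] rot [-0.1, 0.0, -0.0] dist 0.101
```

{"api": "arm_command", "payload": {"deltas": [-0.03,0,-0.009,0,0,0,-0.057,0,-0.017,0,0,0,-0.057,0.03,-0.017,0,0,0,-0.057,0.07,-0.017,0,0,0,-0.057,0.08,-0.017,0,0,0,-0.057,0.08,-0.017,0,0,0]}}

```text
time: 28.25
ee_pos: [0.6006, -0.1901, 0.0621]
eef_rot: [-0.524, -0.474, 0.475, 0.525]
ft_force: [0.9, -0.7, -0.9]
width: 0.0189
```

```bash
python3 - <<'E'
from h import *
p=shot("wrist");cv2.imwrite("pics/w21.png",p["image"][:,:,::-1])
s=r.read_state();print(s["width"],s["ee_pos"],s["ft_force"])
go(tw(.011,0,.018),np.pi/2+TP[2])
E
```

```text
0.01917702220324259 [ 0.60125708 -0.19012497  0.06308561] [ 1.55366496 -0.36383574 -0.34242063]
d [-0.0023, 0.0451, 0.0011] rot [0.0, 0.0, 0.0] dist 0.045
```

View pics/w21.png

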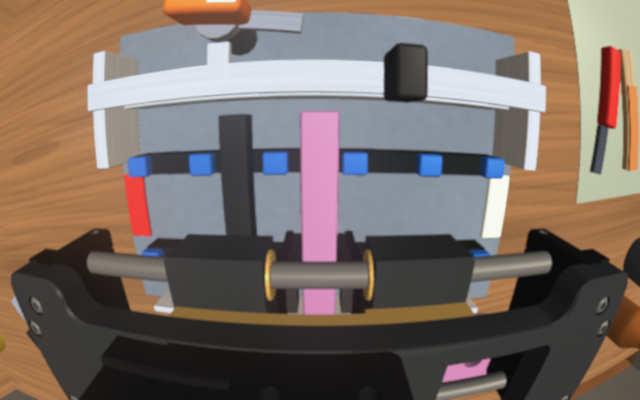

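{"api": "arm_command", "payload": {"deltas": [-0.002,0.015,0.001,0,0,0,-0.002,0.03,0.001,0,0,0,-0.002,0.042,0.001,0,0,0,-0.002,0.046,0.001,0,0,0,-0.002,0.046,0.001,0,0,0]}}

```text
time: 28.92
ee_pos: [0.5996, -0.1922, 0.0167]
eef_rot: [0.524, 0.474, -0.475, -0.524]
ft_force: [-4.5, 0.3, 6.9]
width: 0.0189
```

{"api": "arm_command", "payload": {"deltas": [0,0,0,0,0,0,0,0,0,0,0,0,0,-0.04,0,0,0,0,0,-0.1,0,0,0,0,0,-0.14,0,0,0,0,0,-0.14,0,0,0,0], "hand": 0.45}}

```text
time: 29.68
ee_pos: [0.6014, -0.192, 0.1594]
eef_rot: [0.526, 0.475, -0.473, -0.523]
ft_force: [0.3, 0.0, 0.0]
width: 0.0392
```

```bash
cat >> h.py <<'E'
def intray(p,q,z=.054,n=2):
    for x in det(p,q)[:n]:
        c,y,d=axis(p,x["region"],z);e=c-TP[:2];C,S=np.cos(TP[2]),np.sin(TP[2]);print(q,round(x["conf"],2),np.round(x["centre"]),np.round([C*e[0]+S*e[1],-S*e[0]+C*e[1]],4),"dyaw",round(float(y-TP[2]),3),np.round(d))
E
python3 - <<'E'
from h import *
p=shot("wrist");cv2.imwrite("pics/w22.png",p["image"][:,:,::-1])
intray(p,"coarse_stone");intray(p,"fine_stone",n=4)
go([.4985,.3973,.15],np.pi/2-.05)
E
```

```text
coarse_stone 0.79 [171. 266.] [ 0.005 -0.054] dyaw -0.002 [ 23. 139.]
fine_stone 0.93 [182. 317.] [0.008  0.0003] dyaw -0.002 [ 20. 149.]
fine_stone 0.43 [ 99. 557.] [-0.0956  0.2866] dyaw -0.106 [ 32. 134.]
d [0.5767, 0.0051, 0.159] rot [-0.1, -2.9, -0.0] dist 0.598
```

View pics/w22.png

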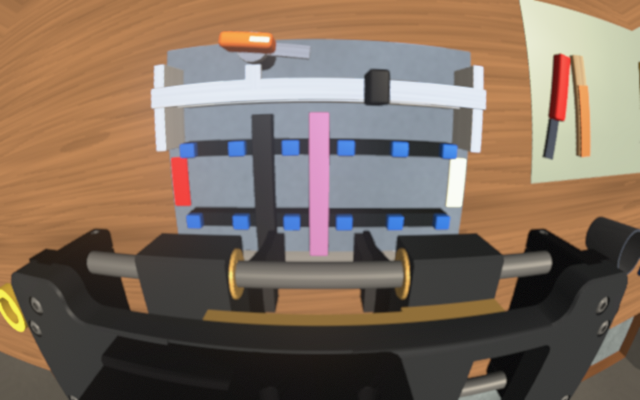

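{"api": "arm_command", "payload": {"deltas": [0.04,0,0.011,0,0,0,0.1,0,0.027,0,0,0,0.16,0,0.044,0,0,0,0.22,0,0.06,0,0,0,0.28,0,0.077,0,0,0,0.34,0,0.094,0,-1,0,0.4,0,0.11,0,-2,0,0.46,0.003,0.127,0,-2.9,0]}}

```text
time: 30.82
ee_pos: [0.5185, 0.2792, 0.1518]
eef_rot: [-0.512, -0.487, 0.488, 0.512]
ft_force: [0.8, -0.3, 0.9]
width: 0.0388
```

```bash
python3 - <<'E'
from h import *
print(r.read_state()["joint_positions"].round(2),r.read_state()["ee_pos"])
go([.4985,.3973,.15],np.pi/2-.05)
E
```

```text
[ 0.35  0.61 -1.28  1.56  0.58  1.41  0.55] [0.51853894 0.27923333 0.15175741]
d [0.1169, 0.0017, 0.0259] rot [-0.1, 0.0, -0.1] dist 0.12
```

{"api": "arm_command", "payload": {"deltas": [0.06,0,0.013,0,0,0,0.117,0.002,0.026,0,0,0,0.117,0.002,0.026,0,0,0]}}

```text
time: 31.2
ee_pos: [0.494, 0.4018, 0.1495]
eef_rot: [-0.509, -0.489, 0.491, 0.511]
ft_force: [1.1, 0.0, 0.7]
width: 0.0391
```

```bash
python3 - <<'E'
from h import *
np.set_printoptions(precision=4,suppress=True)
print(tool()[:3,3],r.read_state()["joint_positions"].round(2))
p=shot("wrist");cv2.imwrite("pics/w23.png",p["image"][:,:,::-1])
for x in det(p,"honing_rod")[:3]:
    print(x["conf"],x["centre"],axis(p,x["region"],.02),axis(p,x["region"],.01))
im=p["image"].astype(int);m=(im[:,:,0]>150)&(im[:,:,1]>130)&(im[:,:,2]<90);m[240:]=0;m[:,:250]=0;m[:,420:]=0
c,y,d=axis(p,m,.02);print("yellow",c,y,d);o=c+27.5e-3*np.array([np.cos(y),np.sin(y)]);print(o)
go([o[0]-.004*np.cos(y),o[1]-.004*np.sin(y),-.018],np.pi/2+y)
E
```

```text
[0.494  0.4018 0.1495] [ 0.05  0.68 -1.21  1.43  0.63  1.45  0.38]
0.65 [176.4, 317.9] (array([0.4971, 0.4006]), np.float32(-0.06470458), [21.80553436279297, 143.82936096191406]) (array([0.4994, 0.4005]), np.float32(-0.06470464), [22.47426414489746, 148.24026489257812])
yellow [0.4724 0.4008] -0.03583532 [18.03744125366211, 92.18737030029297]
[0.4999 0.3998]
d [0.0035, 0.1676, 0.0021] rot [-0.1, -0.7, -0.1] dist 0.168
```

View pics/w23.png

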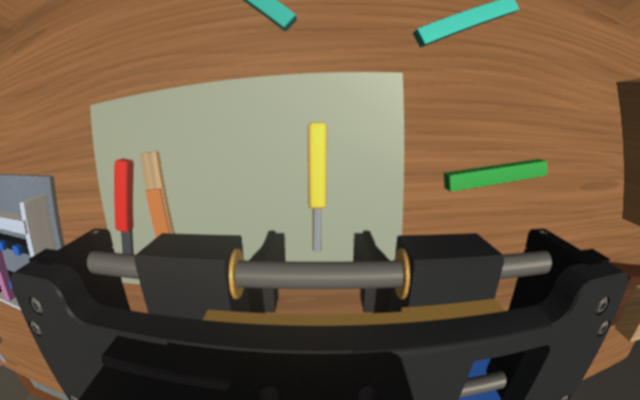

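{"api": "arm_command", "payload": {"deltas": [0.001,0.05,0.003,0,0,0,0.001,0.1,0.003,0,0,0,0.001,0.14,0.003,0,0,0,0.001,0.16,0.003,0,0,0,0.001,0.168,0.003,0,0,0,0.001,0.168,0.003,0,0,0]}}

```text
time: 32.05
ee_pos: [0.4966, 0.3974, -0.0162]
eef_rot: [0.512, 0.488, -0.487, -0.512]
ft_force: [-0.4, 0.5, 0.9]
width: 0.0391
```

{"api": "arm_command", "payload": {"deltas": [0,0,0,0,0,0,0,0,0,0,0,0,0,0,0,0,0,0,0,0,0,0,0,0], "hand": 0}}

```text
time: 32.55
ee_pos: [0.4963, 0.3978, -0.0162]
eef_rot: [0.512, 0.488, -0.487, -0.512]
ft_force: [-0.7, -0.1, 4.0]
width: 0.0186
```

{"api": "arm_command", "payload": {"deltas": [0,-0.02,0,0,0,0,0,-0.07,0,0,0,0,0,-0.13,0,0,0,0,0,-0.16,0,0,0,0,0,-0.16,0,0,0,0]}}

```text
time: 33.17
ee_pos: [0.4965, 0.3986, 0.1466]
eef_rot: [0.512, 0.489, -0.486, -0.512]
ft_force: [0.4, -0.1, -2.0]
width: 0.0185
```

```bash
python3 - <<'E'
from h import *
print(r.read_state()["width"],r.read_state()["ee_pos"])
go(tw(.006,.056,.14),np.pi/2+TP[2])
E
```

```text
0.018495491559345118 [0.49647159 0.39855756 0.14655692]
d [-0.5289, 0.0055, -0.1301] rot [0.2, 2.9, 0.2] dist 0.545
```

{"api": "arm_command", "payload": {"deltas": [-0.04,0,-0.01,0,0.3,0,-0.1,0,-0.025,0,0.6,0,-0.16,0,-0.04,0,1,0,-0.22,0,-0.054,0,1.4,0,-0.28,0,-0.069,0,1.8,0,-0.34,0,-0.084,0,2.2,0,-0.4,0,-0.099,0,2.5,0,-0.46,0.003,-0.113,0,2.9,0]}}

```text
time: 34.17
ee_pos: [0.5858, -0.0699, 0.1395]
eef_rot: [-0.524, -0.474, 0.475, 0.525]
ft_force: [0.5, 0.5, -1.3]
width: 0.0191
```

```bash
python3 - <<'E'
from h import *
s=r.read_state();print(s["width"],s["ee_pos"],s["ft_force"])
go(tw(.0065,.056,.06),np.pi/2+TP[2])
E
```

```text
0.01908593784137574 [ 0.58575867 -0.06991133  0.13949754] [ 0.46055637  0.54272434 -1.2621645 ]
d [-0.0643, 0.0795, -0.0219] rot [-0.1, -0.0, -0.0] dist 0.105
```

{"api": "arm_command", "payload": {"deltas": [-0.03,0,-0.01,0,0,0,-0.06,0,-0.02,0,0,0,-0.066,0.03,-0.02,0,0,0,-0.066,0.06,-0.02,0,0,0,-0.066,0.078,-0.02,0,0,0,-0.066,0.078,-0.02,0,0,0]}}

```text
time: 34.92
ee_pos: [0.5986, -0.135, 0.0609]
eef_rot: [-0.523, -0.474, 0.475, 0.525]
ft_force: [0.7, -0.0, -1.2]
width: 0.0191
```

```bash
python3 - <<'E'
from h import *
p=shot("wrist");cv2.imwrite("pics/w24.png",p["image"][:,:,::-1])
s=r.read_state();print(s["width"],s["ee_pos"],s["ft_force"])
go(tw(.0065,.056,.018),np.pi/2+TP[2])
E
```

```text
0.01899178382691449 [ 0.5994326  -0.13494131  0.06220686] [ 0.03520714 -0.4637593  -1.20677315]
d [-0.001, 0.0442, -0.0017] rot [-0.0, 0.0, 0.0] dist 0.044
```

View pics/w24.png

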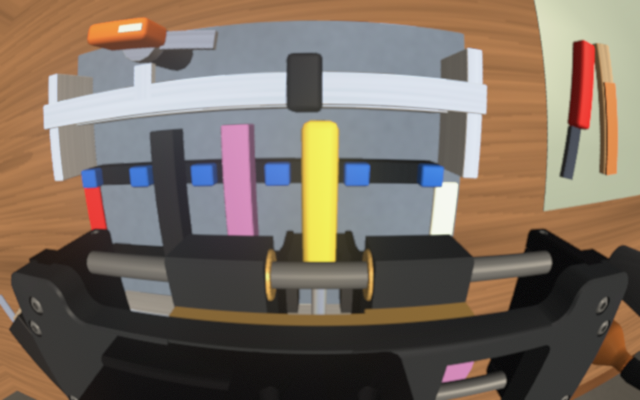

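{"api": "arm_command", "payload": {"deltas": [-0.001,0.015,-0.001,0,0,0,-0.001,0.03,-0.001,0,0,0,-0.001,0.04,-0.001,0,0,0,-0.001,0.044,-0.001,0,0,0,-0.001,0.044,-0.001,0,0,0]}}

```text
time: 35.6
ee_pos: [0.6006, -0.1362, 0.0182]
eef_rot: [0.524, 0.475, -0.474, -0.524]
ft_force: [0.5, 0.4, -0.6]
width: 0.0188
```

{"api": "arm_command", "payload": {"deltas": [0,0,0,0,0,0,0,0,0,0,0,0,0,-0.04,0,0,0,0,0,-0.1,0,0,0,0,0,-0.14,0,0,0,0,0,-0.14,0,0,0,0], "hand": 0.45}}

```text
time: 36.35
ee_pos: [0.6022, -0.136, 0.1616]
eef_rot: [0.526, 0.475, -0.473, -0.523]
ft_force: [-0.3, -0.4, -1.1]
width: 0.0393
```

```bash
python3 - <<'E'
from h import *
p=shot("wrist");cv2.imwrite("pics/w25.png",p["image"][:,:,::-1])
intray(p,"coarse_stone");intray(p,"fine_stone",n=1);intray(p,"honing_rod",n=1)
for q in ["strop","file"]:
    for x in det(p,q)[:2]: print(q,x["conf"],x["centre"],axis(p,x["region"],.017))
go([.518,.2025,.15],np.pi/2+.05)
E
```

```text
coarse_stone 0.92 [178. 215.] [-0.0043 -0.0526] dyaw -0.007 [ 27. 123.]
coarse_stone 0.42 [ 59. 200.] [-0.1315 -0.0601] dyaw 1.461 [ 31. 100.]
fine_stone 0.57 [179. 264.] [0.0034 0.0019] dyaw -0.003 [ 23. 138.]
honing_rod 0.74 [173. 317.] [0.0073 0.0571] dyaw -0.006 [ 19. 145.]
strop 0.96 [101.4, 556.6] (array([0.51970508, 0.19309033]), np.float32(0.06655569), [35.88499069213867, 148.39205932617188])
file 0.61 [95.3, 529.0] (array([0.52157117, 0.13960553]), np.float32(-0.21841027), [32.43524932861328, 148.8647003173828])
d [0.3291, 0.0072, 0.1153] rot [-0.1, -8.6, 0.0] dist 0.349
```

View pics/w25.png

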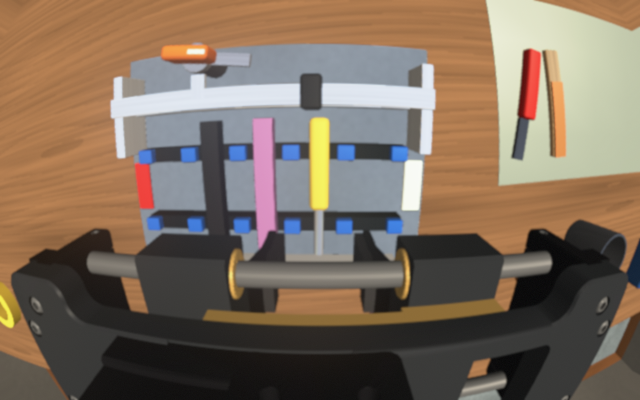

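{"api": "arm_command", "payload": {"deltas": [0.04,0,0.014,0,-1,0,0.1,0,0.035,0,-2.5,0,0.16,0,0.056,0,-4,0,0.22,0,0.077,0,-5.6,0,0.28,0.003,0.098,0,-7.1,0,0.328,0.007,0.115,0,-8.6,0,0.328,0.007,0.115,0,-8.6,0,0.328,0.007,0.115,0,-8.6,0]}}

```text
time: 37.65
ee_pos: [0.5188, 0.2009, 0.1506]
eef_rot: [-0.487, -0.512, 0.513, 0.487]
ft_force: [0.1, 0.3, -0.1]
width: 0.0391
```

```bash
python3 - <<'E'
from h import *
np.set_printoptions(precision=4,suppress=True)
print(tool()[:3,3],r.read_state()["joint_positions"].round(2))
p=shot("wrist");cv2.imwrite("pics/w26.png",p["image"][:,:,::-1])
for x in det(p,"strop")[:2]:
    c,y,d=axis(p,x["region"],.014);print(x["conf"],x["centre"],c,y,d);go([c[0],c[1],-.02],np.pi/2+y)
E
```

```text
[0.5188 0.2009 0.1506] [ 0.57  0.55 -1.34  1.65  0.55  1.38  0.77]
0.56 [181.9, 320.0] [0.5189 0.2012] 0.05061291 [25.14558219909668, 151.82090759277344]
d [0.0014, 0.1707, 0.0003] rot [-0.0, -0.2, -0.0] dist 0.171
```

View pics/w26.png

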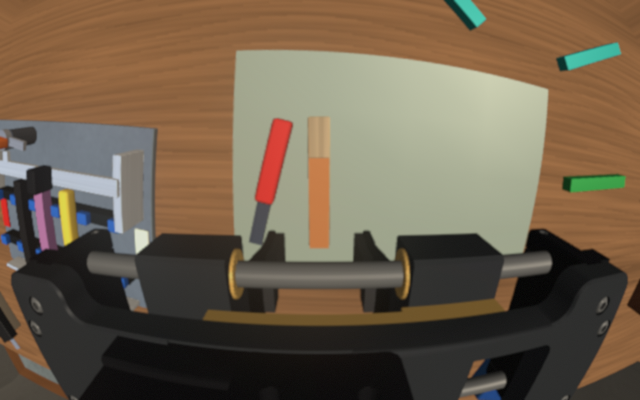

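{"api": "arm_command", "payload": {"deltas": [0,0.05,0,0,0,0,0,0.1,0,0,0,0,0,0.14,0,0,0,0,0,0.162,0,0,0,0,0,0.171,0,0,0,0,0,0.171,0,0,0,0]}}

```text
time: 38.5
ee_pos: [0.5192, 0.2014, -0.0193]
eef_rot: [0.487, 0.512, -0.512, -0.487]
ft_force: [0.3, -0.6, 0.3]
width: 0.0392
```

{"api": "arm_command", "payload": {"deltas": [0,0,0,0,0,0,0,0,0,0,0,0,0,0,0,0,0,0,0,0,0,0,0,0], "hand": 0}}

```text
time: 39.0
ee_pos: [0.5195, 0.2019, -0.0189]
eef_rot: [0.488, 0.513, -0.512, -0.487]
ft_force: [-0.3, 1.3, 5.9]
width: 0.007
```

{"api": "arm_command", "payload": {"deltas": [0,-0.02,0,0,0,0,0,-0.07,0,0,0,0,0,-0.13,0,0,0,0,0,-0.16,0,0,0,0,0,-0.16,0,0,0,0]}}

```text
time: 39.62
ee_pos: [0.5197, 0.2024, 0.1434]
eef_rot: [0.488, 0.514, -0.511, -0.486]
ft_force: [1.0, -0.4, -1.3]
width: 0.0007
```

```bash
python3 - <<'E'
from h import *
print(r.read_state()["width"],r.read_state()["ee_pos"])
go(tw(.01,.112,.13),np.pi/2+TP[2])
E
```

```text
0.000681740196932755 [0.51968743 0.2024181  0.14344256]
d [-0.2874, 0.0135, -0.0759] rot [0.2, 8.6, 0.1] dist 0.298
```

{"api": "arm_command", "payload": {"deltas": [0,0,0,0,0,0,0,0,0,0,0,0,0,0,0,0,0,0], "hand": 0.48}}

```text
time: 40.0
ee_pos: [0.5183, 0.2014, 0.1395]
eef_rot: [-0.487, -0.512, 0.513, 0.487]
ft_force: [-0.3, 0.1, -0.2]
width: 0.0226
```

```bash
python3 - <<'E'
from h import *
np.set_printoptions(precision=4,suppress=True)
print(tool()[:3,3],r.read_state()["width"])
p=shot("wrist");cv2.imwrite("pics/w27.png",p["image"][:,:,::-1])
for x in det(p,"strop")[:2]:
    c,y,d=axis(p,x["region"],.014);print(x["conf"],x["centre"],c,y,d);go([c[0],c[1],-.027],np.pi/2+y)
E
```

```text
[0.5183 0.2014 0.1395] 0.022591414635661763
0.63 [182.7, 321.1] [0.5189 0.2017] 0.049914118 [26.29684829711914, 148.44949340820312]
d [0.0002, 0.1667, -0.0005] rot [-0.0, 0.0, -0.0] dist 0.167
```

View pics/w27.png

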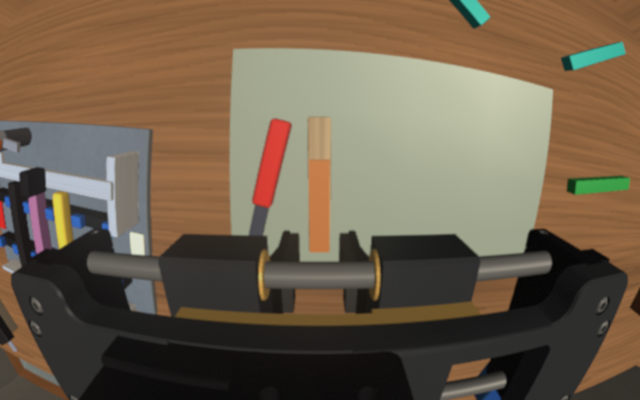

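{"api": "arm_command", "payload": {"deltas": [0,0.05,0,0,0,0,0,0.1,0,0,0,0,0,0.14,0,0,0,0,0,0.158,0,0,0,0,0,0.158,0,0,0,0]}}

```text
time: 40.72
ee_pos: [0.5184, 0.2016, -0.0182]
eef_rot: [-0.487, -0.512, 0.513, 0.488]
ft_force: [0.6, -0.4, 0.2]
width: 0.0417
```

{"api": "arm_command", "payload": {"deltas": [0,0.003,0,0,0,0,0,0.007,0,0,0,0,0,0.007,0,0,0,0]}}

```text
time: 41.1
ee_pos: [0.519, 0.2014, -0.0246]
eef_rot: [0.488, 0.512, -0.512, -0.487]
ft_force: [0.2, -0.3, -0.1]
width: 0.0416
```

```bash
python3 - <<'E'
from h import *
s=r.read_state();print(s["width"],s["ee_pos"],s["ft_force"])
q=shot("scene");cv2.imwrite("pics/s28.png",cv2.resize(q["image"][150:250,280:420,::-1],None,fx=5,fy=5,interpolation=cv2.INTER_CUBIC))
E
```

```text
0.041641381752692455 [ 0.51898268  0.20137251 -0.02455187] [ 0.155973   -0.30590289 -0.14388692]
```

View pics/s28.png

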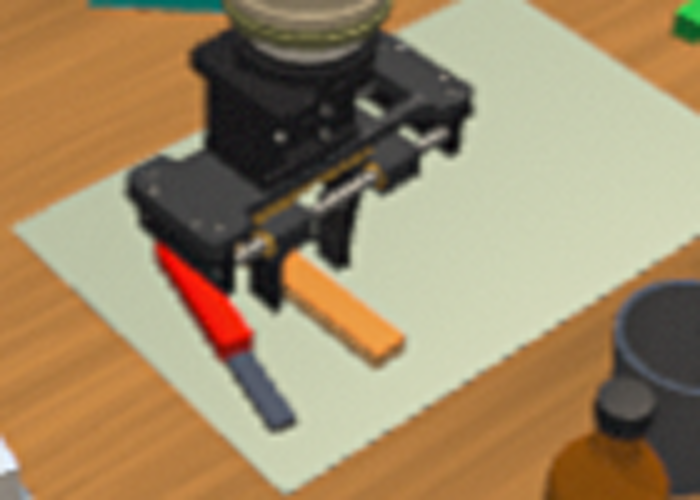

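{"api": "arm_command", "payload": {"deltas": [0,0.002,0,0,0,0,0,0.003,0,0,0,0]}}

```text
time: 41.4
ee_pos: [0.5187, 0.2014, -0.0279]
eef_rot: [-0.487, -0.512, 0.512, 0.487]
ft_force: [0.1, -1.1, 0.6]
width: 0.0416
```

{"api": "arm_command", "payload": {"deltas": [0,0,0,0,0,0,0,0,0,0,0,0,0,0,0,0,0,0,0,0,0,0,0,0], "hand": 0, "grip_force": 30}}

```text
time: 41.9
ee_pos: [0.5187, 0.2015, -0.0278]
eef_rot: [0.487, 0.512, -0.512, -0.487]
ft_force: [-0.3, 0.4, -0.3]
width: 0.0233
```

{"api": "arm_command", "payload": {"deltas": [0,-0.02,0,0,0,0,0,-0.07,0,0,0,0,0,-0.13,0,0,0,0,0,-0.16,0,0,0,0,0,-0.16,0,0,0,0]}}

```text
time: 42.52
ee_pos: [0.5198, 0.2024, 0.1354]
eef_rot: [0.488, 0.514, -0.511, -0.486]
ft_force: [-0.6, 0.4, -0.8]
width: 0.0231
```

```bash
python3 - <<'E'
from h import *
s=r.read_state();print(s["width"],s["ee_pos"],s["ft_force"])
go(tw(.01,.112,.13),np.pi/2+TP[2])
E
```

```text
0.023083455179618708 [0.51977045 0.20238159 0.13537048] [-0.60821232  0.38906422 -0.8419344 ]
d [-0.2873, 0.0055, -0.0759] rot [0.2, 8.6, 0.1] dist 0.297
```

{"api": "arm_command", "payload": {"deltas": [-0.04,0,-0.01,0,1,0,-0.1,0,-0.026,0,3,0,-0.16,0,-0.042,0,5,0,-0.22,0.001,-0.058,0,7,0,-0.26,0.003,-0.069,0,8.6,0,-0.287,0.005,-0.076,0,8.6,0,-0.287,0.005,-0.076,0,8.6,0]}}

```text
time: 43.4
ee_pos: [0.6087, -0.0842, 0.1258]
eef_rot: [-0.525, -0.473, 0.474, 0.526]
ft_force: [-0.0, 0.2, -1.0]
width: 0.0234
```

```bash
python3 - <<'E'
from h import *
s=r.read_state();print(s["width"],s["ee_pos"],s["ft_force"])
go(tw(.01,.112,.05),np.pi/2+TP[2])
E
```

```text
0.023422550604679297 [ 0.60869456 -0.08416134  0.12583232] [-0.03994681  0.21340763 -0.98357005]
d [0.0036, 0.0758, -0.0012] rot [-0.1, -0.2, -0.0] dist 0.076
```

{"api": "arm_command", "payload": {"deltas": [0.002,0.03,0,0,0,0,0.002,0.06,0,0,0,0,0.002,0.075,0,0,0,0,0.002,0.078,0,0,0,0]}}

```text
time: 43.9
ee_pos: [0.6087, -0.0787, 0.0486]
eef_rot: [-0.524, -0.474, 0.475, 0.524]
ft_force: [0.7, 0.4, 0.1]
width: 0.0233
```

```bash
python3 - <<'E'
from h import *
s=r.read_state();print(s["width"],s["ee_pos"],s["ft_force"])
p=shot("wrist");cv2.imwrite("pics/w29.png",p["image"][:,:,::-1])
go(tw(.01,.112,.007),np.pi/2+TP[2])
E
```

```text
0.023334087481665076 [ 0.60869283 -0.07869829  0.04858389] [0.67596077 0.36867604 0.09975017]
d [-0.0018, 0.0421, -0.0012] rot [-0.0, 0.0, 0.0] dist 0.042
```

View pics/w29.png

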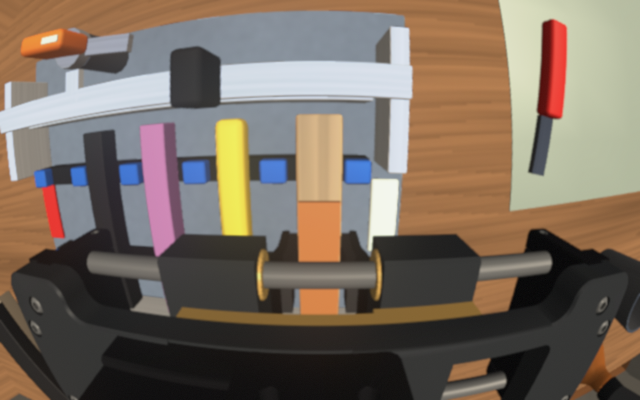

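{"api": "arm_command", "payload": {"deltas": [-0.002,0.015,-0.001,0,0,0,-0.002,0.03,-0.001,0,0,0,-0.002,0.038,-0.001,0,0,0,-0.002,0.042,-0.001,0,0,0,-0.002,0.042,-0.001,0,0,0]}}

```text
time: 44.58
ee_pos: [0.6101, -0.0813, 0.0071]
eef_rot: [-0.524, -0.474, 0.474, 0.524]
ft_force: [0.1, 0.4, -1.3]
width: 0.0233
```

{"api": "arm_command", "payload": {"deltas": [0,0,0,0,0,0,0,0,0,0,0,0,0,-0.04,0,0,0,0,0,-0.1,0,0,0,0,0,-0.15,0,0,0,0,0,-0.15,0,0,0,0], "hand": 0.45}}

```text
time: 45.32
ee_pos: [0.6121, -0.0808, 0.1615]
eef_rot: [0.526, 0.476, -0.473, -0.523]
ft_force: [0.4, 0.1, -1.5]
width: 0.039
```

```bash
python3 - <<'E'
from h import *
p=shot("wrist");cv2.imwrite("pics/w30.png",p["image"][:,:,::-1])
intray(p,"strop",z=.048,n=1);intray(p,"honing_rod",n=1)
for x in det(p,"file")[:2]: print(x["conf"],x["centre"],axis(p,x["region"],.017))
go([.5205,.1475,.15],np.pi/2-.2)
E
```

```text
strop 0.96 [182. 319.] [0.0111 0.1116] dyaw -0.005 [ 25. 150.]
honing_rod 0.85 [165. 265.] [-0.0024  0.0581] dyaw 0.003 [ 21. 125.]
0.79 [88.7, 493.3] (array([0.52148181, 0.14037166]), np.float32(-0.20876846), [29.87221908569336, 149.33148193359375])
d [0.2192, 0.006, 0.1113] rot [-0.1, 5.7, -0.0] dist 0.246
```

View pics/w30.png

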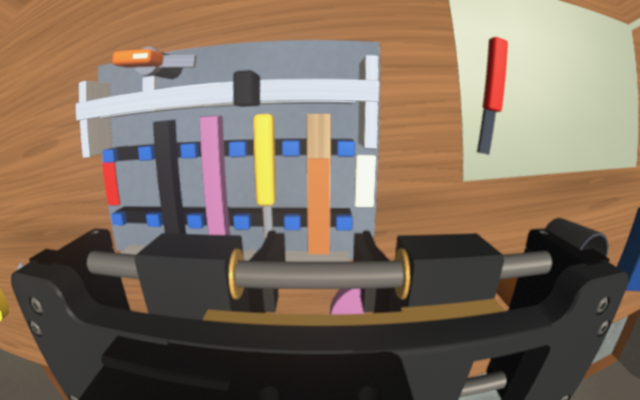

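Strop is placed. Now the file.

{"api": "arm_command", "payload": {"deltas": [0.04,0,0.02,0,1,0,0.09,0,0.046,0,2.4,0,0.14,0,0.071,0,3.8,0,0.19,0.003,0.097,0,5,0,0.219,0.006,0.111,0,5.7,0,0.219,0.006,0.111,0,5.7,0,0.219,0.006,0.111,0,5.7,0]}}

```text
time: 46.4
ee_pos: [0.5215, 0.1465, 0.1504]
eef_rot: [-0.547, -0.447, 0.448, 0.548]
ft_force: [0.2, -1.0, -0.7]
width: 0.0389
```

```bash
python3 - <<'E'
from h import *
np.set_printoptions(precision=4,suppress=True)
print(tool()[:3,3],r.read_state()["joint_positions"].round(2))
p=shot("wrist");cv2.imwrite("pics/w31.png",p["image"][:,:,::-1])
for x in det(p,"file")[:2]:
    c,y,d=axis(p,x["region"],.018);print(x["conf"],x["centre"],c,y,d)
im=p["image"].astype(int);m=(im[:,:,0]>120)&(im[:,:,1]<70)&(im[:,:,2]<70);m[240:]=0;m[:,:250]=0;m[:,420:]=0
c,y,d=axis(p,m,.02);print("red",c,y,d);o=c+27.5e-3*np.array([np.cos(y),np.sin(y)]);print(o)
go([o[0]-.004*np.cos(y),o[1]-.004*np.sin(y),-.024],np.pi/2+y)
E
```

```text
[0.5215 0.1465 0.1504] [ 0.68  0.49 -1.31  1.69  0.48  1.35  0.66]
0.74 [173.5, 316.2] [0.5205 0.144 ] -0.21697737 [22.345108032226562, 146.72900390625]
red [0.4965 0.1494] -0.20646285 [18.13617706298828, 91.10414123535156]
[0.5234 0.1437]
d [-0.0019, 0.1746, 0.0019] rot [-0.0, 0.3, -0.0] dist 0.175
```

View pics/w31.png

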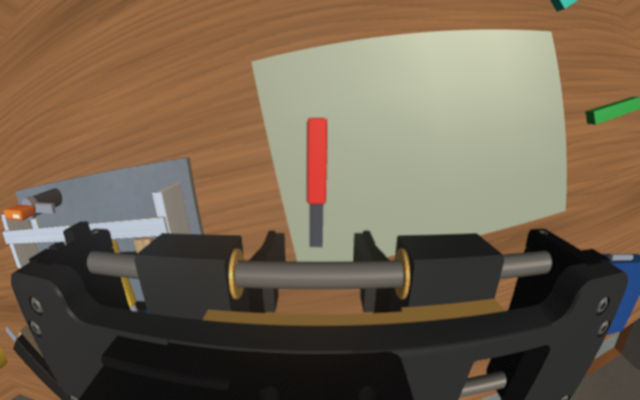

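{"api": "arm_command", "payload": {"deltas": [-0.002,0.05,0.002,0,0,0,-0.002,0.1,0.002,0,0,0,-0.002,0.14,0.002,0,0,0,-0.002,0.164,0.002,0,0,0,-0.002,0.174,0.002,0,0,0,-0.002,0.174,0.002,0,0,0]}}

```text
time: 47.25
ee_pos: [0.5195, 0.146, -0.0225]
eef_rot: [-0.547, -0.448, 0.448, 0.547]
ft_force: [-0.7, 0.2, 0.1]
width: 0.0389
```

{"api": "arm_command", "payload": {"deltas": [0,0,0,0,0,0,0,0,0,0,0,0,0,0,0,0,0,0,0,0,0,0,0,0], "hand": 0}}

```text
time: 47.75
ee_pos: [0.5196, 0.1459, -0.0222]
eef_rot: [0.548, 0.448, -0.447, -0.547]
ft_force: [0.2, -0.6, 6.8]
width: 0.0217
```

{"api": "arm_command", "payload": {"deltas": [0,-0.02,0,0,0,0,0,-0.07,0,0,0,0,0,-0.13,0,0,0,0,0,-0.165,0,0,0,0,0,-0.165,0,0,0,0]}}

```text
time: 48.38
ee_pos: [0.5203, 0.1469, 0.1455]
eef_rot: [0.548, 0.449, -0.446, -0.546]
ft_force: [-0.3, 0.5, -1.4]
width: 0.0215
```

```bash
python3 - <<'E'
from h import *
s=r.read_state();print(s["width"],s["ee_pos"],s["ft_force"])
go(tw(.006,-.112,.13),np.pi/2+TP[2])
E
```

```text
0.021496002764133063 [0.52027513 0.14692254 0.14549518] [-0.30996572  0.51716613 -1.35323525]
d [-0.4287, 0.0155, -0.1512] rot [0.3, -5.7, 0.1] dist 0.455
```

{"api": "arm_command", "payload": {"deltas": [-0.035,0,-0.012,0,-0.5,0,-0.09,0,-0.032,0,-1.2,0,-0.145,0,-0.051,0,-2,0,-0.2,0.003,-0.071,0,-2.8,0,-0.255,0.006,-0.09,0,-3.6,0,-0.31,0.01,-0.109,0,-4.4,0,-0.365,0.012,-0.129,0,-5,0,-0.42,0.015,-0.149,0,-5.7,0]}}

```text
time: 49.38
ee_pos: [0.5814, -0.2969, 0.1263]
eef_rot: [-0.524, -0.474, 0.475, 0.525]
ft_force: [0.7, 0.1, -0.3]
width: 0.0219
```

{"api": "arm_command", "payload": {"deltas": [-0.008,0,-0.001,0,0,0,-0.008,0,-0.001,0,0,0]}}

```text
time: 49.62
ee_pos: [0.5817, -0.303, 0.1263]
eef_rot: [-0.524, -0.474, 0.474, 0.525]
ft_force: [-0.1, 1.4, -0.3]
width: 0.0217
```

```bash
python3 - <<'E'
from h import *
s=r.read_state();print(s["width"],s["ee_pos"],s["ft_force"])
go(tw(.007,-.112,.055),np.pi/2+TP[2])
E
```

```text
0.02171025209929583 [ 0.58169581 -0.30302252  0.12631718] [-0.09480413  1.42238454 -0.28569749]
d [-0.0001, 0.0713, -0.0032] rot [-0.1, -0.0, 0.1] dist 0.071
```

{"api": "arm_command", "payload": {"deltas": [0,0.03,-0.002,0,0,0,0,0.06,-0.002,0,0,0,0,0.071,-0.002,0,0,0,0,0.071,-0.002,0,0,0]}}

```text
time: 50.12
ee_pos: [0.5841, -0.3024, 0.0562]
eef_rot: [-0.524, -0.475, 0.475, 0.524]
ft_force: [-0.3, -0.5, -0.4]
width: 0.0213
```

```bash
python3 - <<'E'
from h import *
s=r.read_state();print(s["width"],s["ee_pos"],s["ft_force"])
p=shot("wrist");cv2.imwrite("pics/w32.png",p["image"][:,:,::-1])
go(tw(.007,-.112,.012),np.pi/2+TP[2])
E
```

```text
0.02125794723934537 [ 0.58408807 -0.30235973  0.05623547] [-0.27065443 -0.53981263 -0.43468756]
d [-0.0006, 0.0451, -0.0003] rot [0.0, 0.0, 0.0] dist 0.045
```

View pics/w32.png

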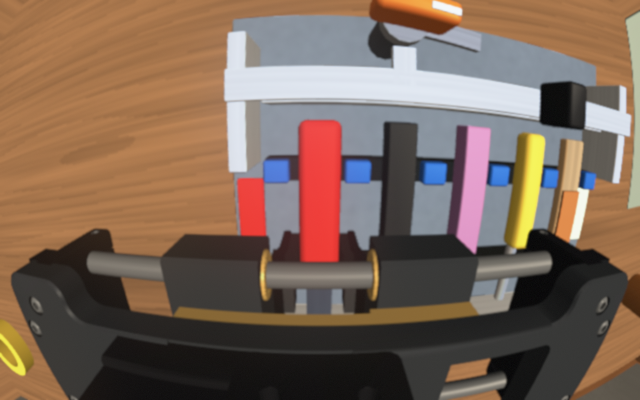

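{"api": "arm_command", "payload": {"deltas": [0,0.015,0,0,0,0,0,0.03,0,0,0,0,0,0.04,0,0,0,0,0,0.045,0,0,0,0,0,0.045,0,0,0,0]}}

```text
time: 50.8
ee_pos: [0.5842, -0.3034, 0.0119]
eef_rot: [0.524, 0.474, -0.475, -0.524]
ft_force: [-3.4, 1.1, 6.0]
width: 0.0214
```

{"api": "arm_command", "payload": {"deltas": [0,0,0,0,0,0,0,0,0,0,0,0,0,-0.04,0,0,0,0,0,-0.1,0,0,0,0,0,-0.15,0,0,0,0,0,-0.15,0,0,0,0], "hand": 0.45}}

```text
time: 51.55
ee_pos: [0.5863, -0.3035, 0.1655]
eef_rot: [0.526, 0.475, -0.473, -0.522]
ft_force: [-0.1, -0.1, -0.4]
width: 0.0389
```

```bash
python3 - <<'E'
from h import *
p=shot("wrist");cv2.imwrite("pics/w33.png",p["image"][:,:,::-1])
t=shot("top");cv2.imwrite("pics/t33.png",cv2.resize(t["image"][140:245,355:485,::-1],None,fx=6,fy=6,interpolation=cv2.INTER_CUBIC))
intray(p,"file",n=1)
print(r.read_state()["joint_positions"].round(2))
go(tw(-.088,.05,.15),np.pi/2+TP[2])
E
```

```text
file 0.57 [177. 319.] [ 0.0062 -0.1115] dyaw 0.007 [ 24. 143.]
[ 1.16  0.71 -1.19  1.36  0.65  1.49  1.49]
d [0.1623, 0.0102, 0.094] rot [-0.1, -0.0, -0.0] dist 0.188
```

View pics/w33.png

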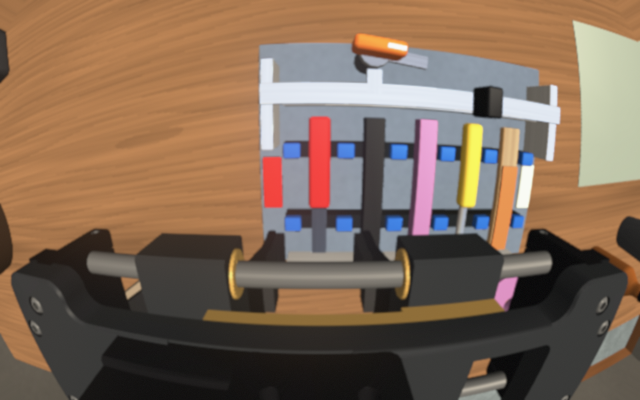

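View pics/t33.png

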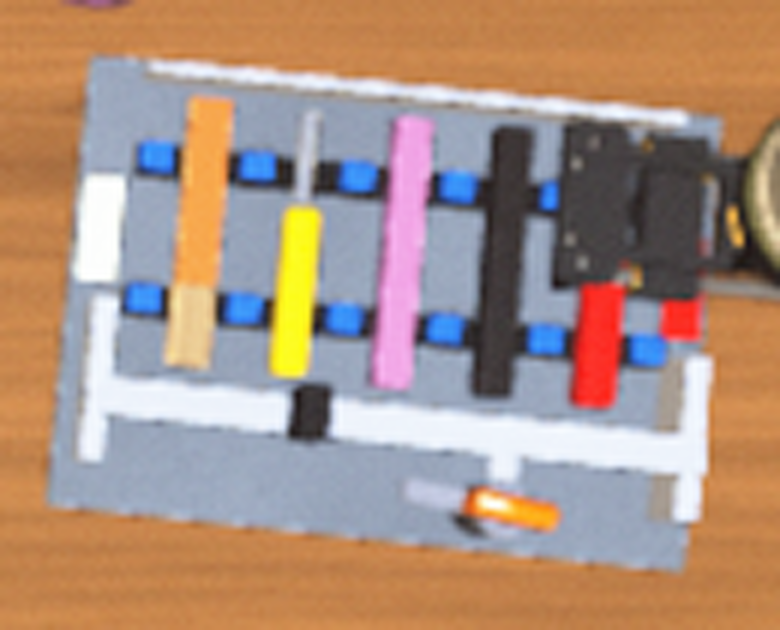

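{"api": "arm_command", "payload": {"deltas": [0.04,0,0.023,0,0,0,0.09,0,0.052,0,0,0,0.13,0.005,0.075,0,0,0,0.162,0.01,0.094,0,0,0,0.162,0.01,0.094,0,0,0,0.162,0.01,0.094,0,0,0]}}

```text
time: 52.45
ee_pos: [0.5065, -0.1339, 0.1505]
eef_rot: [-0.524, -0.474, 0.474, 0.525]
ft_force: [-0.1, -0.6, -0.5]
width: 0.0391
```

```bash
python3 - <<'E'
from h import *
p=shot("wrist");cv2.imwrite("pics/w34.png",p["image"][:,:,::-1])
print(r.read_state()["joint_positions"].round(2),proj(p,tw(-.088,.05,.104)))
go(tw(-.088,.05,.058),np.pi/2+TP[2])
E
```

```text
[ 1.29  0.47 -1.38  1.73  0.48  1.34  1.28] [319.72990325 207.67740314]
d [0.0013, 0.0926, 0.0004] rot [-0.0, -0.1, 0.0] dist 0.093
```

View pics/w34.png

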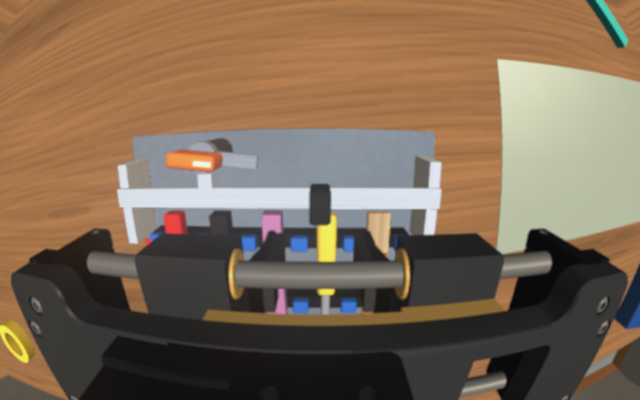

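{"api": "arm_command", "payload": {"deltas": [0.001,0.04,0,0,0,0,0.001,0.075,0,0,0,0,0.001,0.092,0,0,0,0,0.001,0.092,0,0,0,0]}}

```text
time: 53.0
ee_pos: [0.5066, -0.132, 0.0586]
eef_rot: [-0.524, -0.474, 0.474, 0.525]
ft_force: [0.9, 0.3, 0.4]
width: 0.0392
```

{"api": "arm_command", "payload": {"deltas": [0,0,0,0,0,0,0,0,0,0,0,0,0,0,0,0,0,0,0,0,0,0,0,0], "hand": 0}}

```text
time: 53.5
ee_pos: [0.5073, -0.1333, 0.0598]
eef_rot: [0.525, 0.474, -0.474, -0.524]
ft_force: [-0.8, -5.4, 6.5]
width: 0.0176
```

{"api": "arm_command", "payload": {"deltas": [0,0,-0.008,0,0,0,0,0,-0.016,0,0,0,0,0,-0.024,0,0,0,0,0,-0.032,0,0,0,0,0,-0.039,0,0,0,0,0,-0.041,0,0,0,0,0,-0.041,0,0,0,0,0,-0.041,0,0,0]}}

```text
time: 54.5
ee_pos: [0.5467, -0.1374, 0.0598]
eef_rot: [0.525, 0.473, -0.475, -0.525]
ft_force: [-8.5, -5.9, 12.6]
width: 0.0175
```

```bash
python3 - <<'E'
from h import *
s=r.read_state();print(s["width"],s["ee_pos"],s["ft_force"],tw(-.048,.05))
E
```

```text
0.017542374362202302 [ 0.54671542 -0.13736379  0.0598043 ] [-8.52827275 -5.92093354 12.55645996] [ 0.54620966 -0.1366749   0.        ]
```

{"api": "arm_command", "payload": {"deltas": [0,0,0,0,0,0,0,0,0,0,0,0,0,-0.04,0,0,0,0,0,-0.09,0,0,0,0,0,-0.09,0,0,0,0], "hand": 0.42}}

```text
time: 55.12
ee_pos: [0.5497, -0.1353, 0.1525]
eef_rot: [0.526, 0.476, -0.473, -0.523]
ft_force: [0.6, -0.5, -0.9]
width: 0.0364
```

```bash
python3 - <<'E'
from h import *
s=r.read_state();print(s["width"],s["ee_pos"])
p=shot("wrist");cv2.imwrite("pics/w35.png",p["image"][:,:,::-1])
go(tw(-.128,-.06,.15),TP[2]-np.pi/2+1.45)
E
```

```text
0.03636445394087668 [ 0.54974372 -0.13527917  0.15247919]
d [-0.1112, 0.0001, 0.0822] rot [0.1, 96.9, 0.1] dist 0.138
```

View pics/w35.png

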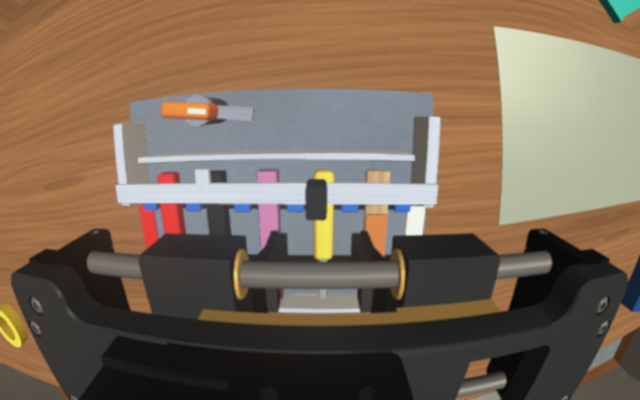

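{"api": "arm_command", "payload": {"deltas": [-0.014,0,0.01,0,10.6,0,-0.028,0,0.02,0,21.2,0,-0.042,0,0.031,0,31.8,0,-0.056,0,0.041,0,42.4,0,-0.07,0,0.051,0,53,0,-0.084,0,0.062,0,63.6,0,-0.098,0,0.072,0,74.2,0,-0.111,0,0.082,0,84.8,0]}}

```text
time: 56.18
ee_pos: [0.4539, -0.2384, 0.1478]
eef_rot: [-0.707, 0.006, -0.005, 0.707]
ft_force: [-0.2, 0.9, -0.2]
width: 0.0366
```

{"api": "arm_command", "payload": {"deltas": [0,0,0,0,6,0,0,0,0,0,12,0,0,0,0,0,12,0]}}

```text
time: 56.55
ee_pos: [0.4544, -0.238, 0.1481]
eef_rot: [-0.703, 0.077, -0.076, 0.703]
ft_force: [-0.3, 0.1, 0.3]
width: 0.037
```

```bash
python3 - <<'E'
from h import *
s=r.read_state();print(s["width"],s["ee_pos"],s["joint_positions"].round(2))
p=shot("wrist");cv2.imwrite("pics/w36.png",p["image"][:,:,::-1])
go(tw(-.128,-.06,.056),TP[2]-np.pi/2+1.45)
print(proj(p,tw(-.128,-.06,.106)))
E
```

```text
0.03695619553741059 [ 0.45440044 -0.23804383  0.14809038] [ 1.31  0.25 -1.03  1.77  0.23  1.25  0.  ]
d [0.0013, 0.0922, 0.0001] rot [-0.0, 0.2, -0.1] dist 0.092
[320.52854967 209.98800928]
```

View pics/w36.png

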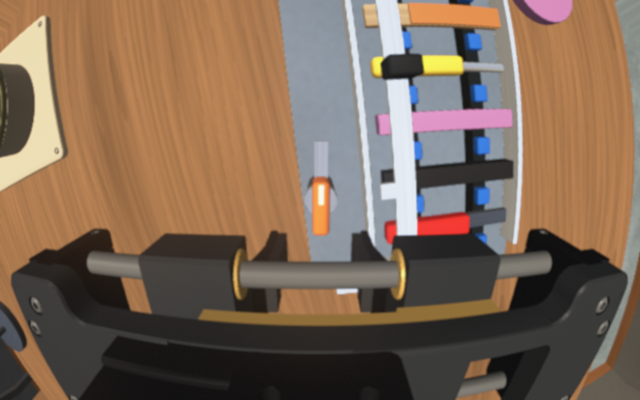

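{"api": "arm_command", "payload": {"deltas": [0.001,0.04,0,0,0,0,0.001,0.075,0,0,0,0,0.001,0.09,0,0,0,0,0.001,0.09,0,0,0,0]}}

```text
time: 57.1
ee_pos: [0.4556, -0.2381, 0.0587]
eef_rot: [-0.703, 0.077, -0.076, 0.703]
ft_force: [0.3, 0.3, 0.9]
width: 0.0363
```

{"api": "arm_command", "payload": {"deltas": [0,0,0,0,0,0,0,0,0,0,0,0,0,0,0,0,0,0,0,0,0,0,0,0], "hand": 0, "grip_force": 20}}

```text
time: 57.6
ee_pos: [0.4558, -0.2387, 0.0598]
eef_rot: [0.703, -0.077, 0.077, -0.703]
ft_force: [-3.5, 1.2, 5.7]
width: 0.0135
```

{"api": "arm_command", "payload": {"deltas": [0,0,0,0,10,0,0,0,0,0,20,0,0,0,0,0,30,0,0,0,0,0,40,0,0,0,0,0,50,0,0,0,0,0,60,0,0,0,0,0,70,0,0,0,0,0,79,0]}}

```text
time: 58.6
ee_pos: [0.4557, -0.2387, 0.0598]
eef_rot: [0.492, -0.508, 0.508, -0.492]
ft_force: [-3.6, 0.8, 6.1]
width: 0.014
```

```bash
python3 - <<'E'
from h import *
s=r.read_state();print(s["width"],s["ee_pos"],s["joint_positions"].round(2),s["ft_force"],s["torque"])
go(tw(-.128,-.06,.058),TP[2]-np.pi/2)
E
```

```text
0.013973167513011978 [ 0.45574995 -0.2386849   0.05979776] [ 1.05  0.29 -0.74  1.87  0.23  1.06 -1.38] [-3.59606591  0.78206542  6.10271639] [0.17391741 0.91822291 0.10780536]
d [-0.0005, 0.0018, -0.0001] rot [0.0, 3.9, 0.0] dist 0.002
```

{"api": "arm_command", "payload": {"deltas": [0,0,0,0,2,0,0,0,0,0,4,0,0,0,0,0,4,0]}}

```text
time: 58.98
ee_pos: [0.4557, -0.2387, 0.0598]
eef_rot: [0.475, -0.524, 0.524, -0.475]
ft_force: [-4.0, 1.1, 5.8]
width: 0.0136
```

{"api": "arm_command", "payload": {"deltas": [0,0,0,0,0,0,0,0,0,0,0,0,0,-0.04,0,0,0,0,0,-0.09,0,0,0,0,0,-0.15,-0.02,0,0,0,0,-0.15,-0.02,0,0,0], "hand": 0.5}}

```text
time: 59.72
ee_pos: [0.4376, -0.2376, 0.2136]
eef_rot: [0.475, -0.521, 0.526, -0.475]
ft_force: [-0.3, 0.4, -0.5]
width: 0.0431
```

```bash
python3 - <<'E'
from h import *
s=r.read_state();print(s["width"],s["ee_pos"],s["ft_force"])
p=shot("wrist");im=p["image"][:,:,::-1].copy()
for x,y,z in [(-.105,-.06,.106),(-.151,-.06,.106),(-.048,.05,.104)]:
    u=proj(p,tw(x,y,z));cv2.circle(im,(int(u[0]),int(u[1])),3,(0,255,0),1)
cv2.imwrite("pics/w37.png",im)
q=shot("scene");cv2.imwrite("pics/s37.png",cv2.resize(q["image"][200:390,100:400,::-1],None,fx=2.6,fy=2.6,interpolation=cv2.INTER_CUBIC))
t=shot("top");cv2.imwrite("pics/t37.png",cv2.resize(t["image"][80:245,230:485,::-1],None,fx=3,fy=3,interpolation=cv2.INTER_CUBIC))
for n in ("file","coarse_stone","fine_stone","honing_rod"): intray(p,n,n=1)
intray(p,"strop",.048,1)
E
```

```text
0.04306043060034119 [ 0.43755808 -0.23759119  0.2135952 ] [-0.28135381  0.38564101 -0.54544665]
file 0.72 [ 59. 401.] [ 0.0018 -0.1553] dyaw -0.006 [19. 54.]
coarse_stone 0.72 [ 44. 315.] [ 0.0027 -0.0559] dyaw -0.007 [ 20. 136.]
fine_stone 0.73 [ 51. 268.] [ 0.0038 -0.0014] dyaw -0.004 [ 24. 140.]
honing_rod 0.2 [15. 43.] [0.1562 0.4285] dyaw 1.228 [ 50. 264.]
strop 0.6 [ 52. 184.] [0.0104 0.109 ] dyaw 0.021 [ 31. 151.]
```

View pics/w37.png

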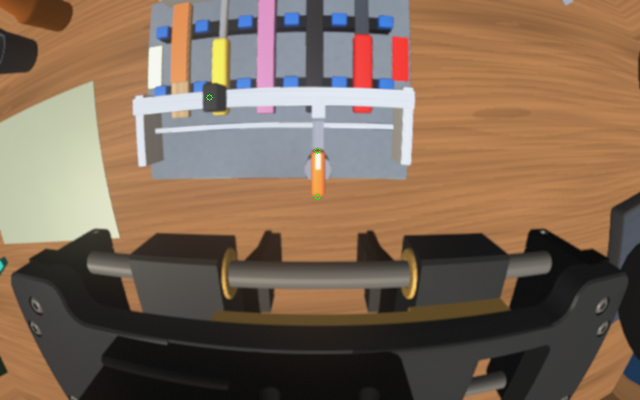

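View pics/s37.png

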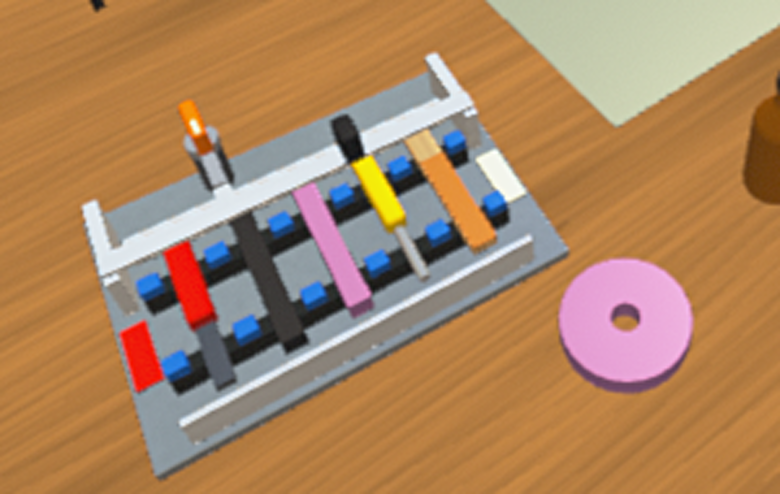

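View pics/t37.png

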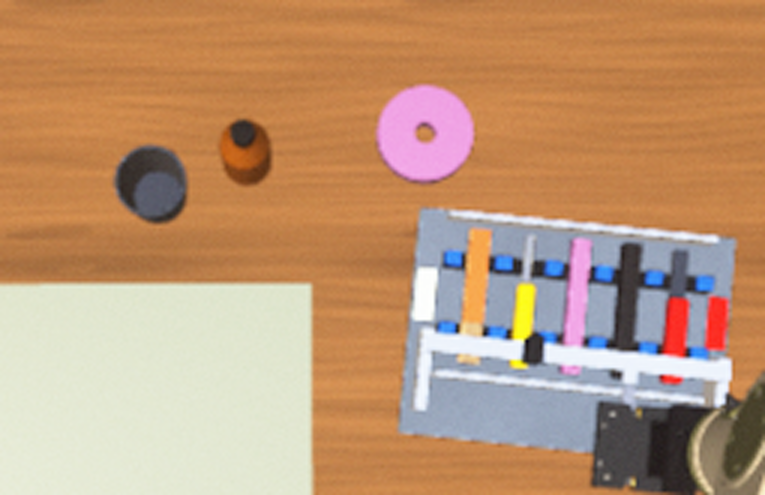

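```bash
python3 - <<'E'
from bench import r
print(r.close_job())
E
```

```text
the job is handed in; nothing more can be done
None
```

The job is done and handed in at about 60 s. I turned the clamp knob to free, drew the bar back 40 mm, and laid all five instruments in their places, all of them being present. From the red tab they run file, coarse stone, fine stone, honing rod, strop. I then pushed the bar home against its stop and turned the knob back to lock.

**Last checks:**
- **Pictures:** the final wrist, scene and top views show all five instruments in order under the bar. The knob lies along its locked line and the block is at its home point. The bottle, wheel and tin stand where they were, and the arm touches nothing.
- **Placement:** measured right after placing, with the bar still back, each instrument was within about 4 mm of its spot and within 0.01 rad of the tray's axis.

**What went wrong or disagreed:**
- **Finger reach:** the real fingertips ended about 3 cm above the reported tool point, so my first grips on the knob and the strop closed above them. I measured the offset and redid both.
- **Coarse stone:** its end struck the drawn-back grip block because I carried it too low. It twisted out of the fingers and fell onto the rests. I re-gripped it and placed it correctly.
- **Final network readings:** from the last viewpoint the views of the file and honing rod were partly hidden. Their automatic readings were wrong there, so for those two I relied on the pictures and the earlier measurements.

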